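# Make up two painting-class kits

### The job

Make up two painting kits from the stock on the table. In the two-tier carrier, stand the squat pot between the low battens on its floor, then lower the drilled deck over all four pins until it rests level on the shoulders, and put the roll of tape over the deck's post so that it lies flat on the deck; in the divided tray, stand the tall glass jar upright in the smaller well and lay the cork sanding block, the way up it is now, flat on the floor of the longer well. Set each thing down rather than dropping it, let go of everything, and leave the little nozzle bottle standing where it is.

Things in the scene. Friction and masses are not known exactly. Their poses are not given: they have to be found in the camera images.
- carrier: Fixed plywood base 130 (own x) x 160 (y) x 8 mm. Battens to 16 mm above the table frame a square 84 x 84 mm (inside) at its centre. At x = +-47, y = +-62 mm stand posts 16 mm in diameter; their tops, the shoulders, are 54 mm above the table; from each rises a pointed pin 7 mm in diameter, to 76 mm. Origin: centre of the underside, on the table, z up.
- tray: Fixed divided wooden tray, 90 (own x) x 190 (y) mm outside; floor 6 mm thick; walls 6 mm thick, tops 20 mm above the table. Two wells 78 mm wide in x, in one line along y: the smaller, 72 mm long, centred at y = -53 mm; the longer, 100 mm long, centred at y = +39 mm. Origin: centre of the underside, on the table, z up.
- deck: Carrier's upper deck, loose: plywood plate 120 (own x) x 150 (y) x 6 mm with four through holes 13 mm in diameter at x = +-47, y = +-62 mm. From its centre rises a 20 x 20 mm square wooden post to hold it by, sides along x and y, top 52 mm above the underside. Fits either way round (half a turn). 0.11 to 0.21 kg. Origin: centre of the underside, z up.
- pot: Squat paint pot, closed, loose: white with a dark lid, a cylinder 60 mm in diameter and 40 mm high. 0.1 to 0.2 kg. Origin: centre of the underside, z up.
- jar: Tall glass jar, closed, loose: a cylinder 48 mm in diameter up to 64 mm high, shoulder above it, then an aluminium lid 47 mm in diameter; 85 mm high in all. 0.13 to 0.25 kg. Origin: centre of the underside, z up.
- tape: Roll of brown paper tape lying flat, loose: a ring 66 mm outside, 48 mm inside diameter, 30 mm high. About 0.06 kg. Origin: centre of the underside, z up.
- block: Cork sanding block, loose: 38 mm (own x) by 72 mm (own y) by 45 mm high. About 0.07 kg. Origin: centre of the underside, z up.
- bottle: Little grey nozzle bottle, a bystander to be left alone: 36 mm in diameter, tapering to a thin nozzle, 85 mm high. Loose. Origin: centre of the underside, z up.

How it is judged:
At the end, for the whole second after the job is handed in: Pot on the carrier floor inside the battens; deck level on the shoulders over the pins (7 mm); tape flat on the deck round its post; jar upright on the smaller well's floor, block unturned on the longer well's floor (4 mm in height); all at rest; nozzle bottle within 30 mm of its start (x of pot in the frame of carrier between -0.02 and 0.02 m and y of pot in the frame of carrier between -0.02 and 0.02 m and z of pot in the frame of carrier between 0.004 and 0.012 m and angle between each of pot, tape, jar, block's own z axis and vertical below 0.1 rad and horizontal distance between deck and carrier below 0.007 m and angle between the y axis of deck and the y axis of carrier, either way round below 0.09 rad and z of deck in the frame of carrier between 0.05 and 0.058 m and angle between deck's own z axis and vertical below 0.05 rad and horizontal distance between tape and deck below 0.017 m and z of tape in the frame of deck between 0.002 and 0.01 m and x of jar in the frame of tray between -0.02 and 0.02 m and y of jar in the frame of tray between -0.071 and -0.035 m and z of jar in the frame of tray between 0.002 and 0.01 m and x of block in the frame of tray between -0.026 and 0.026 m and y of block in the frame of tray between 0.003 and 0.075 m and z of block in the frame of tray between 0.002 and 0.01 m and linear speed of each of pot, deck, tape, jar, block below 0.02 m/s and distance of bottle from where it was at the start of the episode below 0.03 m and angle between bottle's own z axis and vertical below 0.2 rad); the robot touches nothing.
It fails at once if something is dropped (it flies or falls freely faster than 0.8 m/s, a fall of about 33 mm) ((linear speed of pot above 0.8 m/s and contact force between the fingers and pot below 0.05 N) or (linear speed of deck above 0.8 m/s and contact force between the fingers and deck below 0.05 N) or (linear speed of tape above 0.8 m/s and contact force between the fingers and tape below 0.05 N) or (linear speed of jar above 0.8 m/s and contact force between the fingers and jar below 0.05 N) or (linear speed of block above 0.8 m/s and contact force between the fingers and block below 0.05 N)).
It fails at once if the nozzle bottle is knocked over or pushed more than 40 mm away (distance of bottle from where it was at the start of the episode above 0.04 m or angle between bottle's own z axis and vertical above 0.6 rad).
It also fails if it takes over 144 s, if anything falls off the work surface, if the arm or the gripper's body presses on something with over 40 N, if the wrist force passes 120 N, or if a joint passes its speed limit or range.

### The arm

A 7-joint arm with a two-finger parallel gripper is mounted at the origin on the work surface. World frame = base frame: x ahead of the robot, y to its left, z up, the work surface at z = 0. Lengths are in m, angles in rad, forces in N, time in s.
With the tool pointing down it reaches from about 0.425 to 0.825 m from the base axis. Payload 3.6 kg.
Tool frame: the origin (TCP) lies where the fingers leave the gripper's body, on its centre line; the fingertips stand 84 mm ahead of it and the grasp point (between the pads) lies 65 mm ahead of it; z points along the fingers, y is the line along which they close (so a half turn about z gives the same grasp; the last joint's range is limited). The gripper opens to 93 mm and grips with 3 to 60 N. Pads are 15 mm wide; open, the fingers measure 128 mm over their backs; the gripper's body (75 mm by 188 mm) begins 65 mm behind the grasp point.
Start: joints at [-1.276, 0.615, -0.013, 1.423, 0.008, 1.103, -0.04], TCP at [0.206, 0.617, 0.303] pointing down, gripper open.
Joint ranges: [-3.12, 3.12], [-0.3, 2.06], [-1.34, 1.32], [0.26, 2.42], [-1.36, 4.5], [0.01, 1.98], [-2.84, 2.84]. Speed limits (rad/s): [2.79, 2.79, 3.14, 3.14, 3.14, 3.14, 3.14].

### API

Orientations are given as a unit quaternion [x, y, z, w].
In Python, from cell import ctrl gives the robot as it stands. The module is installed in compiled form; this text tells all that it offers.
- The arm moves only by the tool jog_arm, never from a script. Its argument "motion" is a list of rows, each an object of numbers: "x", "y", "z": the shift along the tool's x, y, z as a fraction of full scale; "rx", "ry", "rz": the turn, a rotation vector about the tool's x, y, z as a fraction of full scale; "jaw": the closure, from -1 (fully open) to 1 (shut). A call has 1 to 12 rows; each row shifts and turns the commanded pose from where the row before left it, along the tool's axes as they then stand; what a row does not reach is not made up. Full scale, the value 1, is 80 mm for a shift and 180 degrees for a turn. A row lasts 1/8 s, in which the tool goes at most 62.5 mm and 10.7 degrees, less where a joint would pass 70% of its speed; a pose out of reach is approached as far as the arm can. A call with a number of a shift or a turn outside -1 to 1 is refused whole. A call with a gripper value outside its range is refused whole. The fingers move at their own pace and stop on an object; "force" is the grip in N (left out, the last holds). Time passes only in rows, so rows that do not move let the fingers close. It gives the time, the measured TCP pose, the force, the opening and the grip force at its end, in the units of the state.
- ctrl.observe(): the state, without advancing time (a new reading comes with each control period).
- ctrl.capture(name): name is "side" or "top" or "wrist"; returns a dict with "pixels" (420x560x3 uint8, blue, green, red), "fx", "fy", "cx", "cy" (pixels), "pose" (4x4, takes a point from camera to world coordinates); the wrist camera has in their place "T_tool_cam" (4x4, takes a point from camera to tool coordinates, whose origin is the TCP and whose axes are the flange's). Camera axes: x right, y down, z forward; pixel columns grow to the right and rows downward; lengths in m; the calibration is good to about 2 mm. A picture is of the moment at which its call begins: read the wrist's pose just before it. There is no depth.
- ctrl.close_job(): hands the job in; it is judged then, once.
The state is a dict: "time_s": time; "joint_pos": joint angles; "dq": joint speeds; "effort": joint torques, N m; "position": TCP position; "ee_rot": TCP orientation; "wrist_force": force on the tool from outside, world axes, zero at the start; "wrist_torque": the same for the moment, N m; "finger_gap": opening from 0.0 (shut) to 1.0 (fully open); "gripper_force": force on a finger pad.
Only numpy, scipy, OpenCV 4.12 (cv2) and the standard library are available. Lean on these libraries where they do the work, as an engineer would, in place of code of your own. Each camera call takes 0.05 s, during which the arm holds its last target. There are 200 camera calls.

## Working session

There is one attempt and no reset: what is moved stays moved. The work goes in short steps, Python scripts to look and compute and a tool call to move; the robot and the scene stay as the last step left them, time stands still between calls to the robot, and variables do not carry over. Pictures are saved under pics/ and viewed, at most 14 in all, crops included, and the job is handed in when it is done.

Besides the shell and the picture viewer there is one more tool, called after ">>>" by a JSON object that holds its "fn" and its "kwargs". jog_arm: Moves the arm, as the interface text tells. Shift numbers are shares of 80 mm and turn numbers shares of 180 degrees, none past 1 either way. Its arguments: {"type":"object","properties":{"motion":{"type":"array","items":{"type":"object","properties":{"x":{"type":"number","minimum":-1,"maximum":1},"y":{"type":"number","minimum":-1,"maximum":1},"z":{"type":"number","minimum":-1,"maximum":1},"rx":{"type":"number","minimum":-1,"maximum":1},"ry":{"type":"number","minimum":-1,"maximum":1},"rz":{"type":"number","minimum":-1,"maximum":1},"jaw":{"type":"number"}}}},"force":{"type":"number"}},"required":["motion"]}

```bash
mkdir -p pics; python3 - <<'E'
from cell import ctrl
import cv2,numpy as np,pickle
s=ctrl.observe();print({k:np.round(v,3).tolist() for k,v in s.items()})
for n in ["top","side"]:
    c=ctrl.capture(n);cv2.imwrite(f"pics/{n}0.png",c["pixels"]);pickle.dump(c,open(f"{n}0.pkl","wb"))
    print(n,c["fx"],c["fy"],c["cx"],c["cy"],np.round(c["pose"],4).tolist())
c=ctrl.capture("wrist");print(np.round(c["T_tool_cam"],4).tolist(),c["fx"],c["cx"],c["cy"])
E
```

```text
{'time_s': 0.0, 'joint_pos': [-1.276, 0.616, -0.013, 1.425, 0.008, 1.103, -0.04], 'dq': [0.002, 0.0, 0.002, -0.0, 0.001, 0.001, 0.001], 'effort': [-0.0, -45.893, 0.209, -16.574, -0.061, 0.02, 0.0], 'position': [0.205, 0.616, 0.302], 'ee_rot': [0.16, 0.987, -0.001, -0.0], 'wrist_force': [-0.27, 0.604, 0.197], 'wrist_torque': [-0.001, 0.003, 0.049], 'gripper_force': 0.0, 'finger_gap': 1.0}
top 408.6304447354551 408.6304447354551 277.60561844070645 209.13677007865823 [[0.0054, -0.993, 0.1181, 0.4278], [-0.9995, -0.0016, 0.0325, -0.0112], [-0.032, -0.1182, -0.9925, 1.0258], [0.0, 0.0, 0.0, 1.0]]
side 405.14230030283244 405.14230030283244 279.8884182101072 214.01203491277096 [[-0.9058, -0.3393, 0.2537, 0.2918], [-0.4235, 0.7077, -0.5655, 0.5922], [0.0123, -0.6197, -0.7848, 0.8416], [0.0, 0.0, 0.0, 1.0]]
[[0.0001, -0.9621, -0.2726, 0.0764], [1.0, 0.0002, -0.0004, -0.0016], [0.0004, -0.2726, 0.9621, -0.0812], [0.0, 0.0, 0.0, 1.0]] 296.3613750426858 274.0193158279899 205.45209890366058
```

View pics/top0.png

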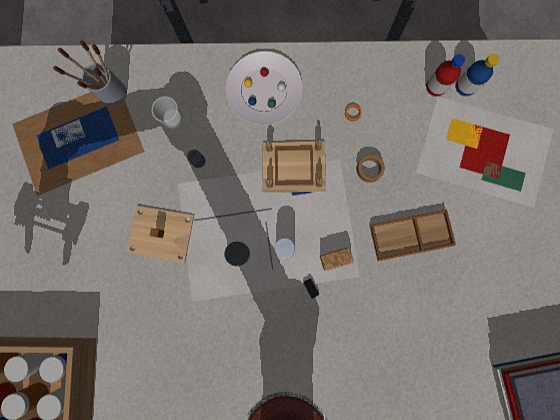

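View pics/side0.png

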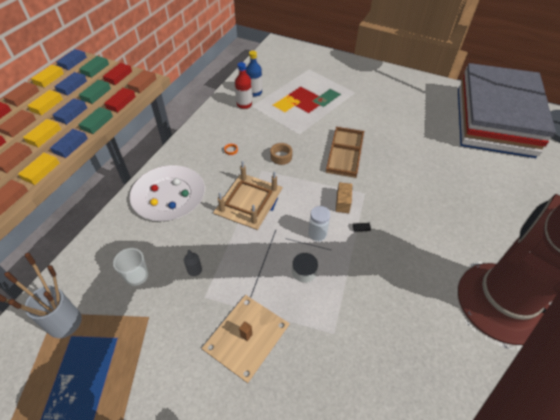

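The top view shows the deck at (161,233), pot (237,254), jar (285,248), block (337,259), tape (370,167), carrier (294,167), tray (413,234) and bottle (197,158). The side view shows the same things: pot lid (305,263), jar lid (320,213), block (345,190), tape (281,151) and deck post (246,324).

```bash
cat > h.py <<'E'
import numpy as np,cv2,pickle
from scipy.spatial.transform import Rotation as R
def P(c):
    K=np.array([[c["fx"],0,c["cx"]],[0,c["fy"],c["cy"]],[0,0,1]])
    return K@np.linalg.inv(c["pose"])[:3]
def tri(c1,p1,c2,p2):
    X=cv2.triangulatePoints(P(c1),P(c2),np.array(p1,float).reshape(2,1),np.array(p2,float).reshape(2,1))[:,0];return X[:3]/X[3]
def onz(c,p,z):
    d=c["pose"][:3,:3]@np.array([(p[0]-c["cx"])/c["fx"],(p[1]-c["cy"])/c["fy"],1]);o=c["pose"][:3,3]
    return o+d*(z-o[2])/d[2]
def px(c,X):
    q=P(c)@np.append(X,1);return q[:2]/q[2]
def T(s):
    M=np.eye(4);M[:3,:3]=R.from_quat(s["ee_rot"]).as_matrix();M[:3,3]=s["position"];return M
def wrist(ctrl,name):
    s=ctrl.observe();c=ctrl.capture("wrist");c["pose"]=T(s)@c["T_tool_cam"]
    pickle.dump(c,open(name+".pkl","wb"));cv2.imwrite(f"pics/{name}.png",c["pixels"]);return c
def load(n):return pickle.load(open(n+".pkl","rb"))
def move(s,goal,yaw=None):
    """shift in tool axes (units) for world goal TCP; turn units rz to make tool y axis at heading yaw (mod pi)"""
    M=T(s);d=M[:3,:3].T@(np.array(goal)-M[:3,3])/.08;print("shift",np.round(d,3))
    if yaw is not None:
        a=np.arctan2(M[1,1],M[0,1]);e=(yaw-a+np.pi/2)%np.pi-np.pi/2;print("rz",round(-e/np.pi,4),"deg",np.degrees(e).round(1))
E
python3 - <<'E'
from h import *
np.set_printoptions(precision=3,suppress=True)
t=load("top0");s=load("side0")
for n,a,b in [("pot",(237,254),(305,263)),("jar",(285,248),(320,213)),("block",(337,256),(345,188)),("tape",(370,167),(281,151)),("deckpost",(158,232),(246,325)),("tray",(413,234),(345,152))]:print(n,tri(t,a,s,b))
for n,p,z in [("carrier",(294,167),.016),("bottle",(195,158),.04)]:print(n,onz(t,p,z))
E
```

```text
pot [0.437 0.119 0.039]
jar [0.451 0.002 0.085]
block [ 0.43  -0.119  0.063]
tape [ 0.651 -0.206  0.029]
deckpost [0.489 0.311 0.044]
tray [ 0.488 -0.314  0.001]
carrier [ 0.655 -0.019  0.016]
bottle [0.673 0.227 0.04 ]
```

>>> {"fn": "jog_arm", "kwargs": {"motion": [{"rz": -0.051},{"rz": -0.051},{"x": -0.444,"y": -0.582},{"x": -0.444,"y": -0.582},{"x": -0.444,"y": -0.582},{"x": -0.444,"y": -0.582},{"x": -0.444,"y": -0.582},{"x": -0.444,"y": -0.582},{"x": -0.444,"y": -0.582},{"x": -0.444,"y": -0.582},{"x": -0.444,"y": -0.582},{"x": -0.444,"y": -0.582}]}}

```text
schema error: expected keys x, y, z, rx, ry, rz, jaw
```

>>> {"fn": "jog_arm", "kwargs": {"motion": [{}]}}

```text
schema error: expected keys x, y, z, rx, ry, rz, jaw
```

```bash
python3 - <<'E'
from h import *
from cell import ctrl
s=ctrl.observe();print(np.round(s["joint_pos"],2),np.round(s["position"],4),np.round(s["ee_rot"],4),s["time_s"])
wrist(ctrl,"w1")
E
```

```text
[-1.28  0.62 -0.01  1.42  0.01  1.1  -0.04] [0.2054 0.6162 0.3019] [ 1.602e-01  9.871e-01 -9.000e-04 -1.000e-04] 0.15
```

>>> {"fn": "jog_arm", "kwargs": {"motion": [{"y": -0.75},{"y": -0.75},{"y": -0.75},{"y": -0.75},{"y": -0.75},{}]}}

```text
schema error: expected keys x, y, z, rx, ry, rz, jaw
```

```bash
python3 - <<'E'
from h import *
from cell import ctrl
s=ctrl.observe();print(np.round(s["joint_pos"],2),np.round(s["position"],4),np.round(s["ee_rot"],4),s["time_s"])
wrist(ctrl,"w2")
for n in("w1","w2"):cv2.imwrite(f"pics/{n}b.png",cv2.resize(load(n)["pixels"],(800,600),interpolation=cv2.INTER_CUBIC))
E
```

```text
[-1.28  0.62 -0.01  1.42  0.01  1.1  -0.04] [0.2054 0.6163 0.302 ] [ 1.602e-01  9.871e-01 -8.000e-04 -1.000e-04] 0.2
```

View pics/w1b.png

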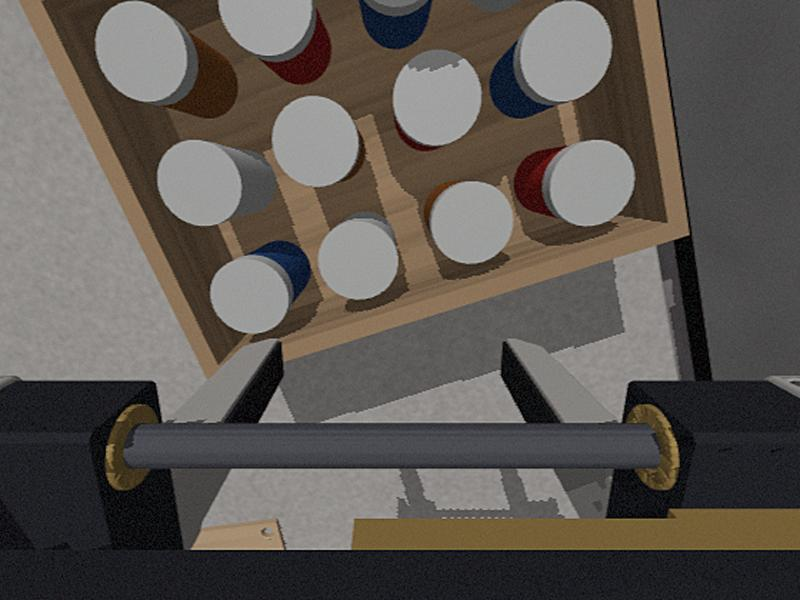

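View pics/w2b.png

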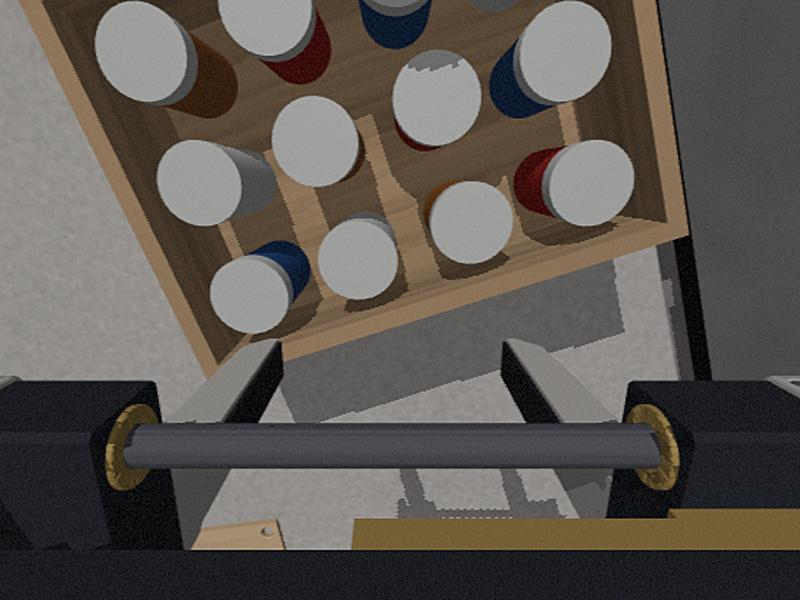

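The wrist camera sees only the strip on the tool's +x side; the gripper hides the lower half of the picture. Every row must also carry all the keys.

>>> {"fn": "jog_arm", "kwargs": {"motion": [{"x": 0,"y": 0,"z": 0,"rx": 0,"ry": 0,"rz": -0.051,"jaw": -1},{"x": 0,"y": 0,"z": 0,"rx": 0,"ry": 0,"rz": -0.051,"jaw": -1},{"x": -0.48,"y": -0.56,"z": -0.08,"rx": 0,"ry": 0,"rz": 0,"jaw": -1},{"x": -0.48,"y": -0.56,"z": -0.08,"rx": 0,"ry": 0,"rz": 0,"jaw": -1},{"x": -0.48,"y": -0.56,"z": -0.08,"rx": 0,"ry": 0,"rz": 0,"jaw": -1},{"x": -0.48,"y": -0.56,"z": -0.08,"rx": 0,"ry": 0,"rz": 0,"jaw": -1},{"x": -0.48,"y": -0.56,"z": -0.08,"rx": 0,"ry": 0,"rz": 0,"jaw": -1},{"x": -0.48,"y": -0.56,"z": -0.08,"rx": 0,"ry": 0,"rz": 0,"jaw": -1},{"x": -0.48,"y": -0.56,"z": -0.08,"rx": 0,"ry": 0,"rz": 0,"jaw": -1},{"x": -0.48,"y": -0.56,"z": -0.08,"rx": 0,"ry": 0,"rz": 0,"jaw": -1},{"x": -0.48,"y": -0.56,"z": -0.08,"rx": 0,"ry": 0,"rz": 0,"jaw": -1},{"x": -0.48,"y": -0.56,"z": -0.08,"rx": 0,"ry": 0,"rz": 0,"jaw": -1}]}}

```text
time_s: 1.75
position: [0.5899, 0.1666, 0.367]
ee_rot: [0.001, 1.0, 0.0, 0.0]
wrist_force: [-0.6, 1.0, -0.0]
finger_gap: 1.0
gripper_force: 0.0
```

>>> {"fn": "jog_arm", "kwargs": {"motion": [{"x": -0.48,"y": -0.56,"z": -0.08,"rx": 0,"ry": 0,"rz": 0,"jaw": -1},{"x": 0,"y": 0,"z": 0,"rx": 0,"ry": 0,"rz": 0,"jaw": -1},{"x": 0,"y": 0,"z": 0,"rx": 0,"ry": 0,"rz": 0,"jaw": -1}]}}

```text
time_s: 2.12
position: [0.6269, 0.1239, 0.3727]
ee_rot: [0.001, 1.0, 0.0, -0.001]
wrist_force: [0.4, 0.6, 0.1]
finger_gap: 0.996
gripper_force: 0.0
```

```bash
python3 - <<'E'
from h import *
from cell import ctrl
s=ctrl.observe();print(np.round(s["joint_pos"],2),np.round(s["position"],4),np.round(s["ee_rot"],4),s["time_s"])
wrist(ctrl,"w1")
E
```

```text
[-0.22  0.55 -0.02  1.35  0.01  1.25  1.33] [0.6269 0.1239 0.3727] [ 5.e-04  1.e+00  5.e-04 -7.e-04] 2.125
```

>>> {"fn": "jog_arm", "kwargs": {"motion": [{"x": 0,"y": -0.7,"z": 0,"rx": 0,"ry": 0,"rz": 0,"jaw": -1},{"x": 0,"y": -0.7,"z": 0,"rx": 0,"ry": 0,"rz": 0,"jaw": -1},{"x": 0,"y": -0.7,"z": 0,"rx": 0,"ry": 0,"rz": 0,"jaw": -1},{"x": 0,"y": -0.7,"z": 0,"rx": 0,"ry": 0,"rz": 0,"jaw": -1},{"x": 0,"y": -0.7,"z": 0,"rx": 0,"ry": 0,"rz": 0,"jaw": -1},{"x": 0,"y": 0,"z": 0,"rx": 0,"ry": 0,"rz": 0,"jaw": -1},{"x": 0,"y": 0,"z": 0,"rx": 0,"ry": 0,"rz": 0,"jaw": -1}]}}

```text
time_s: 3.05
position: [0.6271, -0.1541, 0.3732]
ee_rot: [-0.001, 1.0, 0.001, 0.0]
wrist_force: [0.2, 1.1, 0.4]
finger_gap: 1.001
gripper_force: 0.0
```

```bash
python3 - <<'E'
from h import *
from cell import ctrl
s=ctrl.observe();print(np.round(s["joint_pos"],2),np.round(s["position"],4),np.round(s["ee_rot"],4),s["time_s"])
wrist(ctrl,"w2")
for n in("w1","w2"):cv2.imwrite(f"pics/{n}b.png",cv2.resize(load(n)["pixels"][:300],(800,429),interpolation=cv2.INTER_CUBIC))
E
```

```text
[ 0.21  0.56  0.    1.33 -0.01  1.26  1.78] [ 0.6271 -0.1541  0.3732] [-9.0e-04  1.0e+00  1.1e-03  0.0e+00] 3.05
```

View pics/w1b.png

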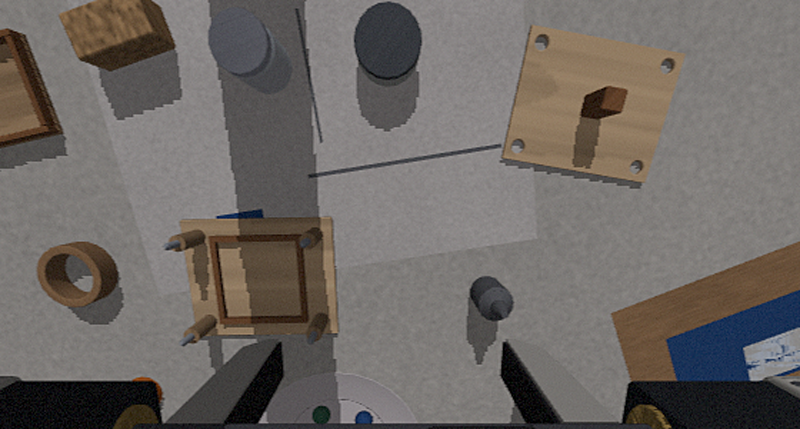

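View pics/w2b.png

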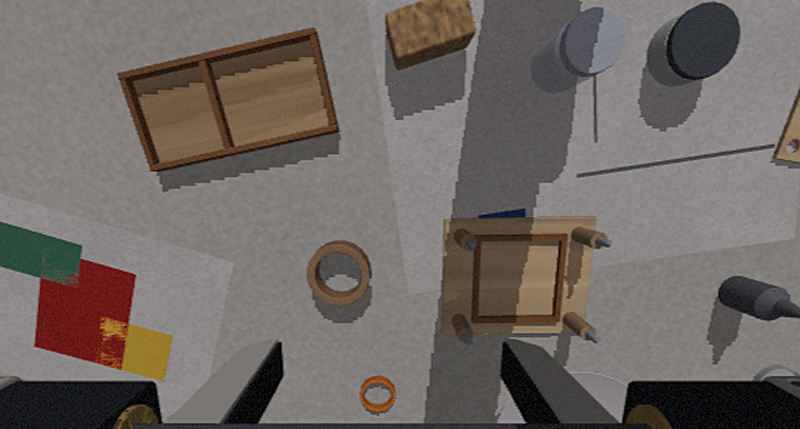

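The first wrist view (w1, scaled 1.43×) shows the deck with its holes at (541,41), (668,65), (637,167) and (517,146), and the carrier at about (260,277). The second (w2) shows the tray corners at (119,75), (315,28), (338,131) and (153,171), the tape at (340,273), the jar lid at (591,40), the pot lid at (704,40) and the block at (430,33).

```bash
cat >> h.py <<'E'
S=800/560
def d(p):return ((p[0]+.5)/S-.5,(p[1]+.5)/S-.5)
E
python3 - <<'E'
from h import *
np.set_printoptions(precision=4,suppress=True)
a=load("w1");b=load("w2")
for n,p,q in [("pot",(388,38),(704,39)),("jar",(241,40),(591,40)),("tape outer top",(77,273),(339,271)),
 ("c00",(180,219),(446,217)),("c01",(331,217),(596,217)),("c11",(338,333),(590,333)),("c10",(189,337),(441,334)),
 ("pinA",(168,245),(472,247)),("pinB",(303,247),(608,242)),("pinC",(185,341),(470,341)),("pinD",(312,342),(594,340)),
 ("battenTL",(212,237),(474,235)),("battenBR",(308,322),(561,319)),
 ("trayTR",(13,30),(315,28)),("trayBR",(60,133),(338,131)),("nozzle",(506,316),(795,313))]:
  print(n,tri(a,d(p),b,d(q)))
print("tray z.02",[onz(b,d(p),.02)[:2] for p in[(119,75),(315,28),(338,131),(153,171)]])
print("holes z.006",[onz(a,d(p),.006)[:2] for p in[(541,41),(668,65),(637,167),(517,146)]])
print("deck corners",[onz(a,d(p),.006)[:2] for p in[(531,25),(684,53),(642,187),(502,158)]])
print("carrier base",[onz(b,d(p),.008)[:2] for p in[(446,217),(596,217),(590,333),(441,334)]])
g=lambda c,x0,y0,x1,y1,w:cv2.resize(c["pixels"][y0:y1,x0:x1],(w,int(w*(y1-y0)/(x1-x0))),interpolation=cv2.INTER_CUBIC)
i1=g(a,35,0,315,65,800);i2=g(b,255,0,535,65,800)
i3=g(b,290,140,430,245,800);i3=i3[:220*3]
cv2.imwrite("pics/z.png",np.vstack([i1,i2]))
E
```

```text
pot [0.4352 0.1196 0.0352]
jar [0.4475 0.0032 0.0758]
tape outer top [ 0.6499 -0.2106  0.0163]
c00 [ 0.5942 -0.0981  0.0075]
c01 [0.5932 0.0592 0.0059]
c11 [0.7181 0.0636 0.0181]
c10 [ 0.721  -0.1003  0.0184]
pinA [ 0.6133 -0.0815  0.0703]
pinB [0.6116 0.0421 0.0716]
pinC [ 0.7064 -0.0784  0.0702]
pinD [0.7079 0.0444 0.0665]
battenTL [ 0.6132 -0.0676  0.006 ]
battenBR [0.7043 0.031  0.016 ]
trayTR [ 0.4216 -0.2258  0.0128]
trayBR [ 0.5096 -0.2087  0.0031]
nozzle [0.6793 0.2319 0.0698]
tray z.02 [array([ 0.4624, -0.4086]), array([ 0.4234, -0.2246]), array([ 0.5108, -0.2067]), array([ 0.5481, -0.39  ])]
holes z.006 [array([0.4294, 0.2634]), array([0.4499, 0.3866]), array([0.5432, 0.3716]), array([0.5229, 0.2483])]
deck corners [array([0.4161, 0.2528]), array([0.4397, 0.3999]), array([0.5628, 0.3798]), array([0.5343, 0.234 ])]
carrier base [array([ 0.5935, -0.0982]), array([0.5932, 0.0583]), array([0.7224, 0.0688]), array([ 0.7238, -0.099 ])]
```

View pics/z.png

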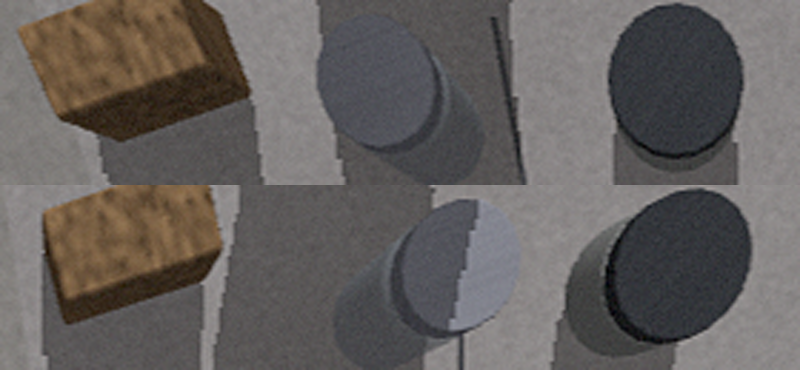

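The crops show the lid centres: jar (378,81) and pot (676,79) in w1, jar (459,79) and pot (680,80) in w2. The near corners of the block's top are at (65,120) and (207,65) in w1, and (65,110) and (218,58) in w2.

```bash
python3 - <<'E'
from h import *
np.set_printoptions(precision=4,suppress=True)
a=load("w1");b=load("w2");k=280/800
f=lambda p,x:((p[0]+.5)*k-.5+x,(p[1]+.5)*k-.5)
for n,p,q,z in [("pot",(676,79),(680,80),.04),("jar",(378,81),(459,79),.085),("bl L",(20,30),(43,23),.045),("bl nl",(65,120),(65,110),.045),("bl nr",(207,65),(218,58),.045)]:
  print(n,tri(a,f(p,35),b,f(q,255)),onz(a,f(p,35),z),onz(b,f(q,255),z))
t=load("tape") if 0 else None
# carrier/tray/deck pose fits (2D similarity)
def fit(loc,w):
    M,_=cv2.estimateAffinePartial2D(np.float32(loc),np.float32(w),method=cv2.LMEDS)
    from scipy.optimize import least_squares
    r=least_squares(lambda v:((R.from_euler('z',v[2]).as_matrix()[:2,:2]@np.array(loc).T).T+v[:2]-np.array(w)).ravel(),[M[0,2],M[1,2],np.arctan2(M[1,0],M[0,0])])
    print(r.x,np.degrees(r.x[2]),r.fun.round(4))
fit([(-.045,-.095),(-.045,.095),(.045,.095),(.045,-.095)],[onz(b,d(p),.02)[:2] for p in[(119,75),(315,28),(338,131),(153,171)]])
fit([(-.047,-.062),(-.047,.062),(.047,.062),(.047,-.062)],[onz(a,d(p),.006)[:2] for p in[(541,41),(668,65),(637,167),(517,146)]])
L=[(-.047,-.062),(-.047,.062),(.047,-.062),(.047,.062)]
A=[(168,245),(303,247),(185,341),(312,342)];B=[(472,247),(608,242),(470,341),(594,340)]
fit(L,[onz(a,d(p),.076)[:2] for p in A]);fit(L,[onz(b,d(p),.076)[:2] for p in B])
fit([(-.065,-.08),(-.065,.08),(.065,.08),(.065,-.08)],[onz(b,d(p),.008)[:2] for p in[(446,217),(596,217),(590,333),(441,334)]])
E
```

```text
pot [0.4362 0.1194 0.0358] [0.4371 0.1195 0.04  ] [0.4375 0.1167 0.04  ]
jar [0.4487 0.003  0.0809] [0.45   0.0043 0.085 ] [0.4496 0.0013 0.085 ]
bl L [ 0.4178 -0.1605  0.0412] [ 0.4198 -0.1581  0.045 ] [ 0.4181 -0.1605  0.045 ]
bl nl [ 0.4506 -0.1509  0.0369] [ 0.4541 -0.1459  0.045 ] [ 0.451 -0.151  0.045]
bl nr [ 0.4299 -0.0845  0.0377] [ 0.433 -0.081  0.045] [ 0.431  -0.0858  0.045 ]
[ 0.4862 -0.3075  0.2054] 11.77104661764263 [-0.0009 -0.0011 -0.0007  0.001   0.0001  0.0014  0.0015 -0.0013]
[ 0.4864  0.3175 -0.1625] -9.311031838349962 [ 0.0005  0.0004  0.0001 -0.0003 -0.0004 -0.0005 -0.0002  0.0004]
[ 0.6581 -0.0161  0.0044] 0.2523085367749372 [ 0.0003 -0.     -0.0022  0.0028  0.0018 -0.0026  0.0001 -0.0001]
[ 0.6576 -0.0208  0.0212] 1.2164901715347016 [-0.0017 -0.0013  0.0004  0.0007  0.0014 -0.0022 -0.0001  0.0028]
[ 0.6582 -0.0176  0.0179] 1.025284401222642 [ 0.0012 -0.0005 -0.0014  0.003  -0.0006 -0.0052  0.0008  0.0027]
```

>>> {"fn": "jog_arm", "kwargs": {"motion": [{"x": 0.339,"y": 0.486,"z": 0.22,"rx": 0,"ry": 0,"rz": 0,"jaw": -1},{"x": 0.339,"y": 0.486,"z": 0.22,"rx": 0,"ry": 0,"rz": 0,"jaw": -1},{"x": 0.339,"y": 0.486,"z": 0.22,"rx": 0,"ry": 0,"rz": 0,"jaw": -1},{"x": 0.339,"y": 0.486,"z": 0.22,"rx": 0,"ry": 0,"rz": 0,"jaw": -1},{"x": 0.339,"y": 0.486,"z": 0.22,"rx": 0,"ry": 0,"rz": 0,"jaw": -1},{"x": 0.339,"y": 0.486,"z": 0.22,"rx": 0,"ry": 0,"rz": 0,"jaw": -1},{"x": 0.339,"y": 0.486,"z": 0.22,"rx": 0,"ry": 0,"rz": 0,"jaw": -1},{"x": 0,"y": 0,"z": 0,"rx": 0,"ry": 0,"rz": 0,"jaw": -1},{"x": 0,"y": 0,"z": 0,"rx": 0,"ry": 0,"rz": 0,"jaw": -1}]}}

```text
time_s: 4.22
position: [0.4375, 0.1169, 0.2504]
ee_rot: [-0.001, 1.0, 0.0, 0.001]
wrist_force: [-0.1, -0.1, 0.6]
finger_gap: 0.997
gripper_force: 0.0
```

```bash
python3 - <<'E'
from h import *
from cell import ctrl
s=ctrl.observe();print(np.round(s["joint_pos"],2),np.round(s["position"],4),np.round(s["ee_rot"],4),s["time_s"])
move(s,(.437,.118,.100))
E
```

```text
[-0.28  0.39 -0.05  2.04  0.03  0.72  1.23] [0.4375 0.1169 0.2504] [-9.e-04  1.e+00  2.e-04  6.e-04] 4.225
shift [0.009 0.013 1.881]
```

>>> {"fn": "jog_arm", "kwargs": {"motion": [{"x": 0,"y": 0,"z": 0.6,"rx": 0,"ry": 0,"rz": 0,"jaw": -1},{"x": 0,"y": 0,"z": 0.6,"rx": 0,"ry": 0,"rz": 0,"jaw": -1},{"x": 0,"y": 0,"z": 0.4,"rx": 0,"ry": 0,"rz": 0,"jaw": -1},{"x": 0,"y": 0,"z": 0.28,"rx": 0,"ry": 0,"rz": 0,"jaw": -1},{"x": 0,"y": 0,"z": 0,"rx": 0,"ry": 0,"rz": 0,"jaw": -1},{"x": 0,"y": 0,"z": 0,"rx": 0,"ry": 0,"rz": 0,"jaw": 1},{"x": 0,"y": 0,"z": 0,"rx": 0,"ry": 0,"rz": 0,"jaw": 1},{"x": 0,"y": 0,"z": 0,"rx": 0,"ry": 0,"rz": 0,"jaw": 1},{"x": 0,"y": 0,"z": 0,"rx": 0,"ry": 0,"rz": 0,"jaw": 1},{"x": 0,"y": 0,"z": 0,"rx": 0,"ry": 0,"rz": 0,"jaw": 1},{"x": 0,"y": 0,"z": 0,"rx": 0,"ry": 0,"rz": 0,"jaw": 1}], "force": 20}}

```text
time_s: 5.6
position: [0.4381, 0.1166, 0.1003]
ee_rot: [0.0, 1.0, 0.001, 0.001]
wrist_force: [-0.4, 2.0, 6.5]
finger_gap: 0.637
gripper_force: 20.0
```

>>> {"fn": "jog_arm", "kwargs": {"motion": [{"x": 0,"y": 0,"z": -0.3,"rx": 0,"ry": 0,"rz": 0,"jaw": 1},{"x": 0,"y": 0,"z": -0.6,"rx": 0,"ry": 0,"rz": 0,"jaw": 1},{"x": 0,"y": 0,"z": -0.6,"rx": 0,"ry": 0,"rz": 0,"jaw": 1},{"x": -0.458,"y": -0.28,"z": 0,"rx": 0,"ry": 0,"rz": 0,"jaw": 1},{"x": -0.458,"y": -0.28,"z": 0,"rx": 0,"ry": 0,"rz": 0,"jaw": 1},{"x": -0.458,"y": -0.28,"z": 0,"rx": 0,"ry": 0,"rz": 0,"jaw": 1},{"x": -0.458,"y": -0.28,"z": 0,"rx": 0,"ry": 0,"rz": 0,"jaw": 1},{"x": -0.458,"y": -0.28,"z": 0,"rx": 0,"ry": 0,"rz": 0,"jaw": 1},{"x": -0.458,"y": -0.28,"z": 0,"rx": 0,"ry": 0,"rz": 0,"jaw": 1},{"x": 0,"y": 0,"z": 0,"rx": 0,"ry": 0,"rz": 0,"jaw": 1},{"x": 0,"y": 0,"z": 0,"rx": 0,"ry": 0,"rz": 0,"jaw": 1}]}}

```text
time_s: 6.98
position: [0.6559, -0.0187, 0.2185]
ee_rot: [0.001, 1.0, 0.0, -0.002]
wrist_force: [-0.6, 0.2, -1.1]
finger_gap: 0.64
gripper_force: 20.0
```

```bash
python3 - <<'E'
from h import *
from cell import ctrl
s=ctrl.observe();print(np.round(s["position"],4),s["time_s"],s["finger_gap"])
move(s,(.658,-.018,.109))
E
```

```text
[ 0.6559 -0.0187  0.2185] 6.975 0.6404414766901707
shift [-0.031  0.009  1.368]
```

>>> {"fn": "jog_arm", "kwargs": {"motion": [{"x": -0.03,"y": 0,"z": 0.4,"rx": 0,"ry": 0,"rz": 0,"jaw": 1},{"x": 0,"y": 0,"z": 0.4,"rx": 0,"ry": 0,"rz": 0,"jaw": 1},{"x": 0,"y": 0,"z": 0.3,"rx": 0,"ry": 0,"rz": 0,"jaw": 1},{"x": 0,"y": 0,"z": 0.15,"rx": 0,"ry": 0,"rz": 0,"jaw": 1},{"x": 0,"y": 0,"z": 0.08,"rx": 0,"ry": 0,"rz": 0,"jaw": 1},{"x": 0,"y": 0,"z": 0.03,"rx": 0,"ry": 0,"rz": 0,"jaw": 1},{"x": 0,"y": 0,"z": 0,"rx": 0,"ry": 0,"rz": 0,"jaw": 1},{"x": 0,"y": 0,"z": 0,"rx": 0,"ry": 0,"rz": 0,"jaw": 1}]}}

```text
time_s: 7.98
position: [0.6599, -0.0191, 0.1115]
ee_rot: [0.001, 1.0, -0.0, 0.001]
wrist_force: [-0.6, 0.8, -1.6]
finger_gap: 0.644
gripper_force: 20.0
```

>>> {"fn": "jog_arm", "kwargs": {"motion": [{"x": 0,"y": 0,"z": 0.025,"rx": 0,"ry": 0,"rz": 0,"jaw": 1},{"x": 0,"y": 0,"z": 0.015,"rx": 0,"ry": 0,"rz": 0,"jaw": 1},{"x": 0,"y": 0,"z": 0,"rx": 0,"ry": 0,"rz": 0,"jaw": 1}]}}

```text
time_s: 8.35
position: [0.6596, -0.0191, 0.1084]
ee_rot: [0.001, 1.0, -0.0, 0.0]
wrist_force: [-1.7, -0.1, 4.7]
finger_gap: 0.639
gripper_force: 20.0
```

>>> {"fn": "jog_arm", "kwargs": {"motion": [{"x": 0,"y": 0,"z": 0,"rx": 0,"ry": 0,"rz": 0,"jaw": -1},{"x": 0,"y": 0,"z": 0,"rx": 0,"ry": 0,"rz": 0,"jaw": -1},{"x": 0,"y": 0,"z": 0,"rx": 0,"ry": 0,"rz": 0,"jaw": -1},{"x": 0,"y": 0,"z": 0,"rx": 0,"ry": 0,"rz": 0,"jaw": -1},{"x": 0,"y": 0,"z": -0.5,"rx": 0,"ry": 0,"rz": 0,"jaw": -1},{"x": 0,"y": 0,"z": -0.7,"rx": 0,"ry": 0,"rz": 0,"jaw": -1},{"x": 0,"y": 0,"z": -0.7,"rx": 0,"ry": 0,"rz": 0,"jaw": -1},{"x": 0.2,"y": 0.665,"z": -0.08,"rx": 0,"ry": 0,"rz": 0,"jaw": -1},{"x": 0.2,"y": 0.665,"z": -0.08,"rx": 0,"ry": 0,"rz": 0,"jaw": -1},{"x": 0.2,"y": 0.665,"z": -0.08,"rx": 0,"ry": 0,"rz": 0,"jaw": -1},{"x": 0.2,"y": 0.665,"z": -0.08,"rx": 0,"ry": 0,"rz": 0,"jaw": -1},{"x": 0.2,"y": 0.665,"z": -0.08,"rx": 0,"ry": 0,"rz": 0,"jaw": -1}]}}

```text
time_s: 9.85
position: [0.5792, 0.2487, 0.2919]
ee_rot: [0.001, 1.0, 0.0, 0.0]
wrist_force: [1.5, -0.6, 0.0]
finger_gap: 0.999
gripper_force: 0.0
```

>>> {"fn": "jog_arm", "kwargs": {"motion": [{"x": 0.2,"y": 0.665,"z": -0.08,"rx": 0,"ry": 0,"rz": 0,"jaw": -1},{"x": 0,"y": 0,"z": 0,"rx": 0,"ry": 0,"rz": 0,"jaw": -1},{"x": 0,"y": 0,"z": 0,"rx": 0,"ry": 0,"rz": 0,"jaw": -1}]}}

```text
time_s: 10.22
position: [0.5641, 0.2996, 0.2977]
ee_rot: [0.001, 1.0, -0.001, 0.0]
wrist_force: [0.5, -1.5, -1.0]
finger_gap: 1.003
gripper_force: 0.0
```

```bash
python3 - <<'E'
from h import *
from cell import ctrl
s=ctrl.observe();print(np.round(s["position"],4),s["time_s"])
c=wrist(ctrl,"w3");cv2.imwrite("pics/w3b.png",cv2.resize(c["pixels"][:260],(800,371),interpolation=cv2.INTER_CUBIC))
E
```

```text
[0.5641 0.2996 0.2977] 10.225
```

View pics/w3b.png

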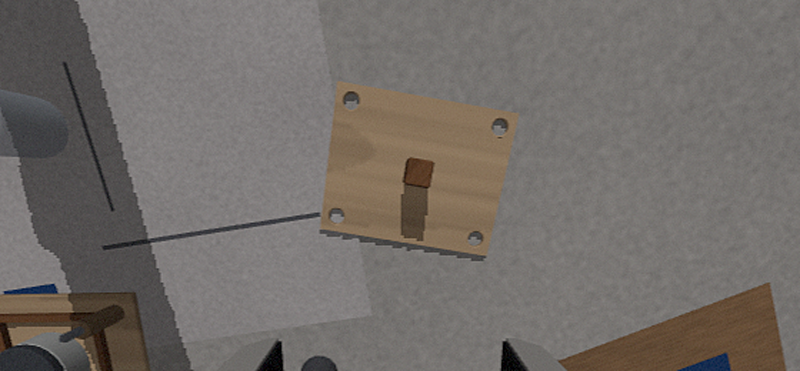

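The view shows the deck from above: post top at (419,172), holes at (351,100), (500,127), (475,238) and (336,215). The pot is standing inside the carrier at lower left.

```bash
python3 - <<'E'
from h import *
from scipy.optimize import least_squares
from cell import ctrl
np.set_printoptions(precision=4,suppress=True)
a=load("w1");b=load("w3")
A=[(541,41),(668,65),(637,167),(517,146)];B=[(351,100),(500,127),(475,238),(336,215)]
print(tri(a,d((618,99)),b,d((419,172))),onz(b,d((419,172)),.052))
for p,q in zip(A,B):print(tri(a,d(p),b,d(q)),onz(b,d(q),.006))
L=np.array([(-.047,-.062),(-.047,.062),(.047,.062),(.047,-.062)])
W=np.array([onz(b,d(q),.006)[:2] for q in B])
r=least_squares(lambda v:(v[3]*(R.from_euler('z',v[2]).as_matrix()[:2,:2]@L.T).T+v[:2]-W).ravel(),[.486,.317,-.16,1])
print(r.x,r.fun)
move(ctrl.observe(),(r.x[0],r.x[1],.14),r.x[2]+np.pi/2)
E
```

```text
[0.4868 0.3183 0.0558] [0.486  0.3182 0.052 ]
[0.4289 0.2645 0.0029] [0.4297 0.2649 0.006 ]
[0.45   0.387  0.0055] [0.4503 0.387  0.006 ]
[0.5426 0.3717 0.0051] [0.5419 0.3712 0.006 ]
[0.5224 0.249  0.0027] [0.5217 0.2493 0.006 ]
[ 0.4859  0.3181 -0.167   0.9951] [-0.0002  0.0002 -0.0003 -0.0003  0.0004 -0.0001  0.0001  0.0002]
shift [0.985 0.247 1.97 ]
rz 0.052 deg -9.4
```

>>> {"fn": "jog_arm", "kwargs": {"motion": [{"x": 0.5,"y": 0.12,"z": 0.2,"rx": 0,"ry": 0,"rz": 0,"jaw": -1},{"x": 0.485,"y": 0.127,"z": 0.3,"rx": 0,"ry": 0,"rz": 0,"jaw": -1},{"x": 0,"y": 0,"z": 0.3,"rx": 0,"ry": 0,"rz": 0.052,"jaw": -1},{"x": 0,"y": 0,"z": 0.5,"rx": 0,"ry": 0,"rz": 0,"jaw": -1},{"x": 0,"y": 0,"z": 0,"rx": 0,"ry": 0,"rz": 0,"jaw": -1},{"x": 0,"y": 0,"z": 0,"rx": 0,"ry": 0,"rz": 0,"jaw": -1}]}}

```text
time_s: 11.02
position: [0.4865, 0.3194, 0.195]
ee_rot: [0.083, 0.997, 0.0, 0.001]
wrist_force: [0.4, -0.5, -0.1]
finger_gap: 1.0
gripper_force: 0.0
```

```bash
python3 - <<'E'
from h import *
from cell import ctrl
s=ctrl.observe();print(np.round(s["position"],4))
move(s,(.486,.318,.098),np.pi/2-.167)
E
```

```text
[0.4865 0.3194 0.195 ]
shift [ 0.005 -0.019  1.213]
rz 0.0 deg -0.0
```

>>> {"fn": "jog_arm", "kwargs": {"motion": [{"x": 0,"y": -0.015,"z": 0.5,"rx": 0,"ry": 0,"rz": 0,"jaw": -0.2},{"x": 0,"y": 0,"z": 0.4,"rx": 0,"ry": 0,"rz": 0,"jaw": -0.2},{"x": 0,"y": 0,"z": 0.3,"rx": 0,"ry": 0,"rz": 0,"jaw": -0.2},{"x": 0,"y": 0,"z": 0,"rx": 0,"ry": 0,"rz": 0,"jaw": -0.2},{"x": 0,"y": 0,"z": 0,"rx": 0,"ry": 0,"rz": 0,"jaw": 1},{"x": 0,"y": 0,"z": 0,"rx": 0,"ry": 0,"rz": 0,"jaw": 1},{"x": 0,"y": 0,"z": 0,"rx": 0,"ry": 0,"rz": 0,"jaw": 1},{"x": 0,"y": 0,"z": 0,"rx": 0,"ry": 0,"rz": 0,"jaw": 1},{"x": 0,"y": 0,"z": 0,"rx": 0,"ry": 0,"rz": 0,"jaw": 1},{"x": 0,"y": 0,"z": 0,"rx": 0,"ry": 0,"rz": 0,"jaw": 1}], "force": 30}}

```text
time_s: 12.28
position: [0.4852, 0.3193, 0.0985]
ee_rot: [0.082, 0.997, 0.0, 0.0]
wrist_force: [-0.6, 0.6, 4.8]
finger_gap: 0.216
gripper_force: 30.0
```

>>> {"fn": "jog_arm", "kwargs": {"motion": [{"x": 0,"y": 0,"z": -0.2,"rx": 0,"ry": 0,"rz": 0,"jaw": 1},{"x": 0,"y": 0,"z": -0.5,"rx": 0,"ry": 0,"rz": 0,"jaw": 1},{"x": 0,"y": 0,"z": -0.5,"rx": 0,"ry": 0,"rz": -0.02,"jaw": 1},{"x": 0,"y": 0,"z": -0.43,"rx": 0,"ry": 0,"rz": -0.037,"jaw": 1},{"x": -0.2,"y": -0.4,"z": 0,"rx": 0,"ry": 0,"rz": 0,"jaw": 1},{"x": -0.28,"y": -0.55,"z": 0,"rx": 0,"ry": 0,"rz": 0,"jaw": 1},{"x": -0.28,"y": -0.55,"z": 0,"rx": 0,"ry": 0,"rz": 0,"jaw": 1},{"x": -0.28,"y": -0.55,"z": 0,"rx": 0,"ry": 0,"rz": 0,"jaw": 1},{"x": -0.28,"y": -0.55,"z": 0,"rx": 0,"ry": 0,"rz": 0,"jaw": 1},{"x": -0.28,"y": -0.55,"z": 0,"rx": 0,"ry": 0,"rz": 0,"jaw": 1},{"x": -0.28,"y": -0.55,"z": 0,"rx": 0,"ry": 0,"rz": 0,"jaw": 1},{"x": -0.28,"y": -0.52,"z": 0,"rx": 0,"ry": 0,"rz": 0,"jaw": 1}]}}

```text
time_s: 13.78
position: [0.6627, -0.0181, 0.2287]
ee_rot: [-0.007, 1.0, -0.0, -0.0]
wrist_force: [-0.5, 0.4, -0.9]
finger_gap: 0.209
gripper_force: 30.0
```

>>> {"fn": "jog_arm", "kwargs": {"motion": [{"x": 0,"y": 0,"z": 0,"rx": 0,"ry": 0,"rz": 0,"jaw": 1},{"x": 0,"y": 0,"z": 0,"rx": 0,"ry": 0,"rz": 0,"jaw": 1}]}}

```text
time_s: 14.02
position: [0.662, -0.0153, 0.2283]
ee_rot: [-0.007, 1.0, 0.001, -0.001]
wrist_force: [0.9, 1.1, -0.1]
finger_gap: 0.212
gripper_force: 30.0
```

```bash
python3 - <<'E'
from h import *
from cell import ctrl
s=ctrl.observe();print(np.round(s["position"],4),s["time_s"])
c=wrist(ctrl,"w4");cv2.imwrite("pics/w4b.png",cv2.resize(c["pixels"][:300],(800,429),interpolation=cv2.INTER_CUBIC))
move(s,(.658,-.018,.2),np.radians(90.8))
E
```

```text
[ 0.662  -0.0153  0.2283] 14.025
shift [ 0.05  -0.033  0.353]
rz 0.0002 deg -0.0
```

View pics/w4b.png

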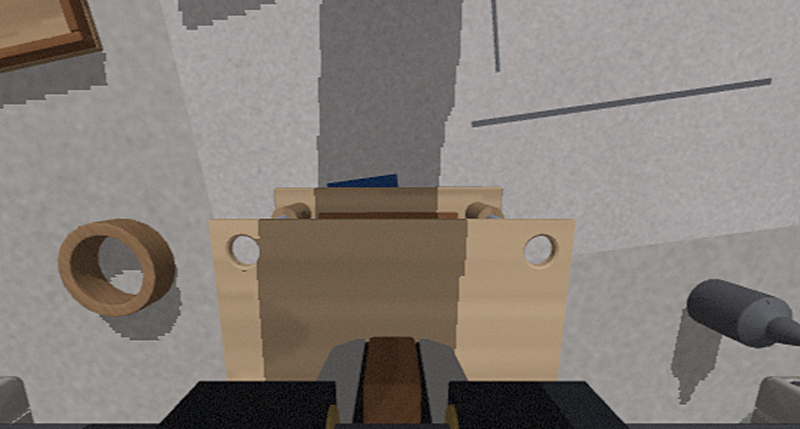

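The held deck's near holes are at (244,251) and (541,251). Below it the carrier's near base corners are at (275,188) and (502,188), and the tape stands clear at left.

```bash
python3 - <<'E'
from h import *
np.set_printoptions(precision=4,suppress=True)
c=load("w4");zt=.2283-.0925
H=[onz(c,d(p),zt) for p in[(244,251),(541,251)]];E=[onz(c,d(p),zt) for p in[(211,219),(575,219)]]
C=[onz(c,d(p),.008) for p in[(275,188),(502,188)]]
print(*H,*E,*C)
u=lambda X:np.degrees(np.arctan2(X[1][1]-X[0][1],X[1][0]-X[0][0]))
print("yaw",u(H),u(E),u(C),"len",[np.linalg.norm(X[1]-X[0]) for X in(H,E,C)])
print("deck ctr",np.mean(H,0)+[.047,0,0],np.mean(E,0)+[.06,0,0],"car",np.mean(C,0)+[.065,0,0])
# pins in w1,w2 predicted vs carrier guess
for n,A in(("w1",[(168,245),(303,247),(185,341),(312,342)]),("w2",[(472,247),(608,242),(470,341),(594,340)])):
  k=load(n)
  for v in([.658,-.018,.014],):
    Rz=R.from_euler('z',v[2]).as_matrix()
    print(n,[ (px(k,Rz@[x,y,.076]+[v[0],v[1],0])*S-np.array(p)).round(1).tolist() for (x,y),p in zip([(-.047,-.062),(-.047,.062),(.047,-.062),(.047,.062)],A)])
E
```

```text
[ 0.6167 -0.0784  0.1358] [0.6149 0.0448 0.1358] [ 0.6038 -0.0908  0.1358] [0.6016 0.0571 0.1358] [ 0.5955 -0.0981  0.008 ] [0.5932 0.0589 0.008 ]
yaw 90.83666793009914 90.83881915461102 90.8408215428486 len [np.float64(0.1231820188058469), np.float64(0.14790875451911992), np.float64(0.15697188531430564)]
deck ctr [ 0.6628 -0.0168  0.1358] [ 0.6627 -0.0168  0.1358] car [ 0.6593 -0.0196  0.008 ]
w1 [[-2.7, 0.7], [0.1, -3.3], [-4.1, 2.0], [-1.9, -0.8]]
w2 [[2.0, -2.1], [3.9, 1.2], [-0.0, 1.1], [5.2, 0.6]]
```

>>> {"fn": "jog_arm", "kwargs": {"motion": [{"x": 0.05,"y": -0.031,"z": 0.3,"rx": 0,"ry": 0,"rz": 0,"jaw": 1},{"x": 0,"y": 0,"z": 0.28,"rx": 0,"ry": 0,"rz": 0,"jaw": 1},{"x": 0,"y": 0,"z": 0,"rx": 0,"ry": 0,"rz": 0,"jaw": 1},{"x": 0,"y": 0,"z": 0,"rx": 0,"ry": 0,"rz": 0,"jaw": 1}]}}

```text
time_s: 14.58
position: [0.659, -0.0173, 0.183]
ee_rot: [-0.008, 1.0, 0.0, 0.001]
wrist_force: [0.5, -0.3, -1.1]
finger_gap: 0.209
gripper_force: 30.0
```

```bash
python3 - <<'E'
from h import *
from cell import ctrl
s=ctrl.observe();print(np.round(s["position"],4),np.round(s["ee_rot"],4),s["time_s"])
c=wrist(ctrl,"w5");i=c["pixels"]
g=lambda x,y:cv2.resize(i[y:y+60,x:x+80],(480,360),interpolation=cv2.INTER_CUBIC)
cv2.imwrite("pics/w5b.png",cv2.resize(i[130:220,120:420],(800,240),interpolation=cv2.INTER_CUBIC))
E
```

```text
[ 0.659  -0.0173  0.183 ] [-8.1e-03  1.0e+00  3.0e-04  7.0e-04] 14.575
```

View pics/w5b.png

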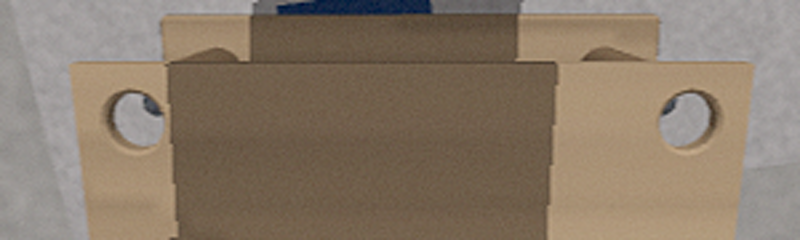

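The pin tips show through the near holes at their upper inner edges, left about (152,104) and right about (668,104); the holes are centred at (135,120) and (687,120).

```bash
python3 - <<'E'
from h import *
np.set_printoptions(precision=4,suppress=True)
c=load("w5");k=3/8
f=lambda p:((p[0]+.5)*k-.5+120,(p[1]+.5)*k-.5+130)
zt=.183-.0925
for h,p in(((134.5,121),(152,104)),((687,121),(668,104))):
  H=onz(c,f(h),zt);print("hole",H,"pin",onz(c,f(p),.076),"aligned pin tip px",(px(c,[H[0],H[1],.076])-[120,130])/k)
E=[onz(c,f(p),.008) for p in((163,15),(658,15))];print(E)
E
```

```text
hole [ 0.6138 -0.0808  0.0905] pin [ 0.6123 -0.0814  0.076 ] aligned pin tip px [154.0792 109.5669]
hole [0.6118 0.0418 0.0905] pin [0.6103 0.042  0.076 ] aligned pin tip px [665.8959 109.5653]
[array([ 0.5949, -0.0981,  0.008 ]), array([0.5923, 0.0582, 0.008 ])]
```

>>> {"fn": "jog_arm", "kwargs": {"motion": [{"x": 0.018,"y": 0,"z": 0.05,"rx": 0,"ry": 0,"rz": 0,"jaw": 1},{"x": 0,"y": 0,"z": 0.08,"rx": 0,"ry": 0,"rz": 0,"jaw": 1},{"x": 0,"y": 0,"z": 0.08,"rx": 0,"ry": 0,"rz": 0,"jaw": 1},{"x": 0,"y": 0,"z": 0.08,"rx": 0,"ry": 0,"rz": 0,"jaw": 1},{"x": 0,"y": 0,"z": 0.04,"rx": 0,"ry": 0,"rz": 0,"jaw": 1},{"x": 0,"y": 0,"z": 0,"rx": 0,"ry": 0,"rz": 0,"jaw": 1},{"x": 0,"y": 0,"z": 0,"rx": 0,"ry": 0,"rz": 0,"jaw": 1}]}}

```text
time_s: 15.5
position: [0.6574, -0.0187, 0.1557]
ee_rot: [-0.007, 1.0, -0.0, 0.0]
wrist_force: [-1.3, -0.2, -0.2]
finger_gap: 0.213
gripper_force: 30.0
```

>>> {"fn": "jog_arm", "kwargs": {"motion": [{"x": 0,"y": 0,"z": 0.025,"rx": 0,"ry": 0,"rz": 0,"jaw": 1},{"x": 0,"y": 0,"z": 0.015,"rx": 0,"ry": 0,"rz": 0,"jaw": 1},{"x": 0,"y": 0,"z": 0.005,"rx": 0,"ry": 0,"rz": 0,"jaw": 1},{"x": 0,"y": 0,"z": 0,"rx": 0,"ry": 0,"rz": 0,"jaw": 1}]}}

```text
time_s: 16.0
position: [0.6572, -0.0187, 0.1525]
ee_rot: [-0.007, 1.0, -0.0, 0.0]
wrist_force: [-1.6, -0.1, 4.0]
finger_gap: 0.215
gripper_force: 30.0
```

>>> {"fn": "jog_arm", "kwargs": {"motion": [{"x": 0,"y": 0,"z": 0,"rx": 0,"ry": 0,"rz": 0,"jaw": -0.2},{"x": 0,"y": 0,"z": 0,"rx": 0,"ry": 0,"rz": 0,"jaw": -0.2},{"x": 0,"y": 0,"z": 0,"rx": 0,"ry": 0,"rz": 0,"jaw": -0.2},{"x": 0,"y": 0,"z": -0.3,"rx": 0,"ry": 0,"rz": 0,"jaw": -0.2},{"x": 0,"y": 0,"z": -0.7,"rx": 0,"ry": 0,"rz": 0,"jaw": -1},{"x": 0,"y": 0,"z": -0.7,"rx": 0,"ry": 0,"rz": 0,"jaw": -1},{"x": -0.14,"y": -0.6,"z": -0.04,"rx": 0,"ry": 0,"rz": 0,"jaw": -1},{"x": -0.14,"y": -0.6,"z": -0.04,"rx": 0,"ry": 0,"rz": 0,"jaw": -1},{"x": -0.14,"y": -0.6,"z": -0.04,"rx": 0,"ry": 0,"rz": 0,"jaw": -1},{"x": -0.14,"y": -0.6,"z": -0.04,"rx": 0,"ry": 0,"rz": 0,"jaw": -1},{"x": 0,"y": 0,"z": 0,"rx": 0,"ry": 0,"rz": 0,"jaw": -1},{"x": 0,"y": 0,"z": 0,"rx": 0,"ry": 0,"rz": 0,"jaw": -1}]}}

```text
time_s: 17.5
position: [0.7047, -0.2091, 0.3002]
ee_rot: [-0.007, 1.0, 0.001, -0.0]
wrist_force: [-0.5, 1.1, -0.1]
finger_gap: 1.002
gripper_force: 0.0
```

```bash
python3 - <<'E'
from h import *
from cell import ctrl
s=ctrl.observe();print(np.round(s["position"],4),np.round(s["ee_rot"],4),s["time_s"])
c=wrist(ctrl,"w6");i=c["pixels"]
cv2.imwrite("pics/w6b.png",cv2.resize(i[0:300],(800,429),interpolation=cv2.INTER_CUBIC))
E
```

```text
[ 0.7047 -0.2091  0.3002] [-7.4e-03  1.0e+00  9.0e-04 -3.0e-04] 17.5
```

View pics/w6b.png

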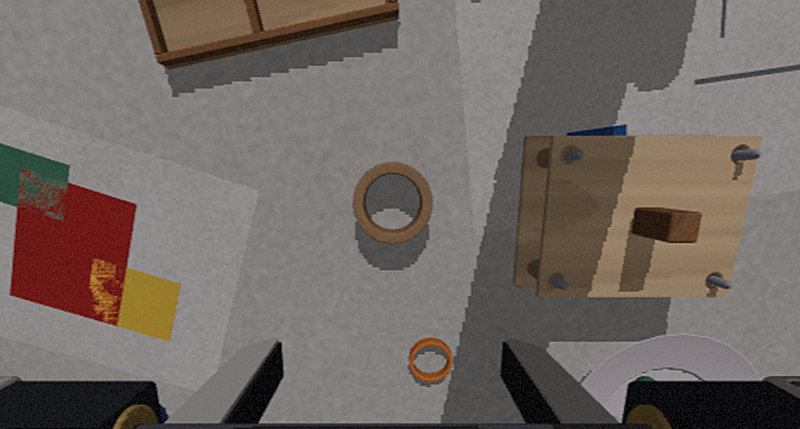

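The deck sits on the carrier with all four pins through. The tape's top centre is at (393,203) and the deck's post top at about (685,226).

```bash
python3 - <<'E'
from h import *
from cell import ctrl
np.set_printoptions(precision=4,suppress=True)
a=load("w4");c=load("w6")
t=onz(c,d((393,203)),.03);print(t,tri(a,d((105,264)),c,d((393,203))),onz(c,d((684,226)),.106))
print([onz(c,d(p),.02)[:2] for p in((160,62),(397,13))])
move(ctrl.observe(),(t[0],t[1],.091),np.radians(90.8))
E
```

```text
[ 0.6506 -0.2098  0.03  ] [ 0.6485 -0.2103  0.0288] [ 0.6575 -0.0216  0.106 ]
[array([ 0.5478, -0.3904]), array([ 0.5121, -0.209 ])]
shift [ 0.679 -0.017  2.619]
rz 0.0008 deg -0.1
```

>>> {"fn": "jog_arm", "kwargs": {"motion": [{"x": 0.34,"y": 0,"z": 0.5,"rx": 0,"ry": 0,"rz": 0,"jaw": -1},{"x": 0.345,"y": -0.015,"z": 0.5,"rx": 0,"ry": 0,"rz": 0,"jaw": -1},{"x": 0,"y": 0,"z": 0.6,"rx": 0,"ry": 0,"rz": 0,"jaw": -1},{"x": 0,"y": 0,"z": 0.5,"rx": 0,"ry": 0,"rz": 0,"jaw": -1},{"x": 0,"y": 0,"z": 0.35,"rx": 0,"ry": 0,"rz": 0,"jaw": -1},{"x": 0,"y": 0,"z": 0.15,"rx": 0,"ry": 0,"rz": 0,"jaw": -1},{"x": 0,"y": 0,"z": 0,"rx": 0,"ry": 0,"rz": 0,"jaw": -1},{"x": 0,"y": 0,"z": 0,"rx": 0,"ry": 0,"rz": 0,"jaw": 1},{"x": 0,"y": 0,"z": 0,"rx": 0,"ry": 0,"rz": 0,"jaw": 1},{"x": 0,"y": 0,"z": 0,"rx": 0,"ry": 0,"rz": 0,"jaw": 1},{"x": 0,"y": 0,"z": 0,"rx": 0,"ry": 0,"rz": 0,"jaw": 1},{"x": 0,"y": 0,"z": 0,"rx": 0,"ry": 0,"rz": 0,"jaw": 1}], "force": 12}}

```text
time_s: 19.05
position: [0.6504, -0.2117, 0.0936]
ee_rot: [-0.007, 1.0, 0.0, 0.001]
wrist_force: [-0.7, 1.1, 4.8]
finger_gap: 0.687
gripper_force: 12.0
```

>>> {"fn": "jog_arm", "kwargs": {"motion": [{"x": 0,"y": 0,"z": -0.25,"rx": 0,"ry": 0,"rz": 0,"jaw": 1},{"x": 0,"y": 0,"z": -0.5,"rx": 0,"ry": 0,"rz": 0,"jaw": 1},{"x": 0,"y": 0,"z": -0.5,"rx": 0,"ry": 0,"rz": 0,"jaw": 1},{"x": 0,"y": 0,"z": -0.5,"rx": 0,"ry": 0,"rz": 0,"jaw": 1},{"x": -0.02,"y": 0.4,"z": 0,"rx": 0,"ry": 0,"rz": 0,"jaw": 1},{"x": -0.03,"y": 0.5,"z": 0,"rx": 0,"ry": 0,"rz": 0,"jaw": 1},{"x": -0.03,"y": 0.5,"z": 0,"rx": 0,"ry": 0,"rz": 0,"jaw": 1},{"x": -0.03,"y": 0.5,"z": 0,"rx": 0,"ry": 0,"rz": 0,"jaw": 1},{"x": -0.02,"y": 0.5,"z": 0,"rx": 0,"ry": 0,"rz": 0,"jaw": 1},{"x": 0,"y": 0,"z": 0,"rx": 0,"ry": 0,"rz": 0,"jaw": 1},{"x": 0,"y": 0,"z": 0,"rx": 0,"ry": 0,"rz": 0,"jaw": 1}]}}

```text
time_s: 20.42
position: [0.6576, -0.0211, 0.2333]
ee_rot: [-0.007, 1.0, -0.001, 0.0]
wrist_force: [0.6, -0.1, -0.8]
finger_gap: 0.692
gripper_force: 12.0
```

```bash
python3 - <<'E'
from h import *
from cell import ctrl
s=ctrl.observe();print(np.round(s["position"],4),s["finger_gap"])
c=wrist(ctrl,"w7");i=c["pixels"]
cv2.imwrite("pics/w7b.png",cv2.resize(i[100:340,100:460],(720,480),interpolation=cv2.INTER_CUBIC))
move(s,(.658,-.019,.153))
E
```

```text
[ 0.6576 -0.0211  0.2333] 0.6918191408866078
shift [-0.005  0.028  1.004]
```

View pics/w7b.png

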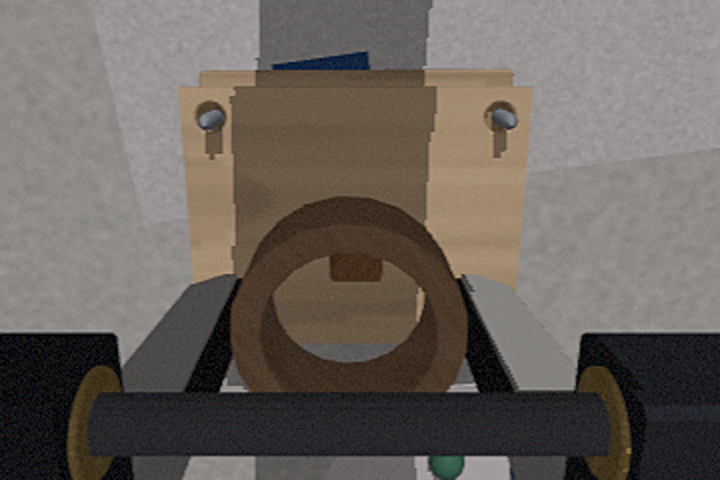

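The tape is held level between the pads, and the post shows through it below at (357,265). Lowering it now.

>>> {"fn": "jog_arm", "kwargs": {"motion": [{"x": 0,"y": 0.025,"z": 0.25,"rx": 0,"ry": 0,"rz": 0,"jaw": 1},{"x": 0,"y": 0,"z": 0.3,"rx": 0,"ry": 0,"rz": 0,"jaw": 1},{"x": 0,"y": 0,"z": 0.25,"rx": 0,"ry": 0,"rz": 0,"jaw": 1},{"x": 0,"y": 0,"z": 0.12,"rx": 0,"ry": 0,"rz": 0,"jaw": 1},{"x": 0,"y": 0,"z": 0.04,"rx": 0,"ry": 0,"rz": 0,"jaw": 1},{"x": 0,"y": 0,"z": 0.02,"rx": 0,"ry": 0,"rz": 0,"jaw": 1},{"x": 0,"y": 0,"z": 0,"rx": 0,"ry": 0,"rz": 0,"jaw": 1},{"x": 0,"y": 0,"z": 0,"rx": 0,"ry": 0,"rz": 0,"jaw": 1}]}}

```text
time_s: 21.48
position: [0.6579, -0.0178, 0.155]
ee_rot: [-0.007, 1.0, -0.0, 0.001]
wrist_force: [-0.4, -1.1, -1.0]
finger_gap: 0.692
gripper_force: 12.0
```

>>> {"fn": "jog_arm", "kwargs": {"motion": [{"x": 0,"y": 0,"z": 0.012,"rx": 0,"ry": 0,"rz": 0,"jaw": 1},{"x": 0,"y": 0,"z": 0.008,"rx": 0,"ry": 0,"rz": 0,"jaw": 1},{"x": 0,"y": 0,"z": 0,"rx": 0,"ry": 0,"rz": 0,"jaw": 1}]}}

```text
time_s: 21.85
position: [0.6577, -0.0178, 0.1535]
ee_rot: [-0.007, 1.0, 0.0, 0.0]
wrist_force: [-0.8, -0.1, 4.2]
finger_gap: 0.693
gripper_force: 12.0
```

>>> {"fn": "jog_arm", "kwargs": {"motion": [{"x": 0,"y": 0,"z": 0,"rx": 0,"ry": 0,"rz": 0,"jaw": -1},{"x": 0,"y": 0,"z": 0,"rx": 0,"ry": 0,"rz": 0,"jaw": -1},{"x": 0,"y": 0,"z": 0,"rx": 0,"ry": 0,"rz": 0,"jaw": -1},{"x": 0,"y": 0,"z": -0.3,"rx": 0,"ry": 0,"rz": 0,"jaw": -1},{"x": 0,"y": 0,"z": -0.6,"rx": 0,"ry": 0,"rz": 0,"jaw": -1},{"x": 0,"y": 0,"z": -0.6,"rx": 0,"ry": 0,"rz": 0,"jaw": -1},{"x": 0.52,"y": 0.06,"z": 0,"rx": 0,"ry": 0,"rz": 0,"jaw": -1},{"x": 0.52,"y": 0.06,"z": 0,"rx": 0,"ry": 0,"rz": 0,"jaw": -1},{"x": 0.52,"y": 0.06,"z": 0,"rx": 0,"ry": 0,"rz": 0,"jaw": -1},{"x": 0.52,"y": 0.06,"z": 0,"rx": 0,"ry": 0,"rz": 0,"jaw": -1},{"x": 0.51,"y": 0.06,"z": 0,"rx": 0,"ry": 0,"rz": 0,"jaw": -1},{"x": 0,"y": 0,"z": 0,"rx": 0,"ry": 0,"rz": 0,"jaw": -1}]}}

```text
time_s: 23.35
position: [0.4471, 0.0034, 0.2728]
ee_rot: [-0.008, 1.0, -0.0, -0.001]
wrist_force: [1.4, -0.5, 0.6]
finger_gap: 0.997
gripper_force: 0.0
```

>>> {"fn": "jog_arm", "kwargs": {"motion": [{"x": 0,"y": 0,"z": 0,"rx": 0,"ry": 0,"rz": 0,"jaw": -1}]}}

```text
time_s: 23.48
position: [0.4511, 0.0032, 0.2732]
ee_rot: [-0.007, 1.0, -0.0, 0.001]
wrist_force: [-0.2, -0.3, -0.6]
finger_gap: 1.0
gripper_force: 0.0
```

```bash
python3 - <<'E'
from h import *
from cell import ctrl
s=ctrl.observe();print(np.round(s["position"],4),s["finger_gap"],np.round(s["joint_pos"],2))
move(s,(.45,.003,.115))
E
```

```text
[0.4511 0.0032 0.2732] 0.9998413804129668 [ 0.01  0.35 -0.09  2.01  0.04  0.78  1.48]
shift [ 0.018 -0.002  1.977]
```

>>> {"fn": "jog_arm", "kwargs": {"motion": [{"x": 0.01,"y": 0,"z": 0.5,"rx": 0,"ry": 0,"rz": 0,"jaw": -1},{"x": 0,"y": 0,"z": 0.6,"rx": 0,"ry": 0,"rz": 0,"jaw": -1},{"x": 0,"y": 0,"z": 0.5,"rx": 0,"ry": 0,"rz": 0,"jaw": -1},{"x": 0,"y": 0,"z": 0.37,"rx": 0,"ry": 0,"rz": 0,"jaw": -1},{"x": 0,"y": 0,"z": 0,"rx": 0,"ry": 0,"rz": 0,"jaw": -1},{"x": 0,"y": 0,"z": 0,"rx": 0,"ry": 0,"rz": 0,"jaw": -1},{"x": 0,"y": 0,"z": 0,"rx": 0,"ry": 0,"rz": 0,"jaw": 1},{"x": 0,"y": 0,"z": 0,"rx": 0,"ry": 0,"rz": 0,"jaw": 1},{"x": 0,"y": 0,"z": 0,"rx": 0,"ry": 0,"rz": 0,"jaw": 1},{"x": 0,"y": 0,"z": 0,"rx": 0,"ry": 0,"rz": 0,"jaw": 1},{"x": 0,"y": 0,"z": 0,"rx": 0,"ry": 0,"rz": 0,"jaw": 1},{"x": 0,"y": 0,"z": 0,"rx": 0,"ry": 0,"rz": 0,"jaw": 1}], "force": 25}}

```text
time_s: 24.98
position: [0.4493, 0.0034, 0.1153]
ee_rot: [-0.007, 1.0, 0.0, 0.0]
wrist_force: [-0.2, 0.4, 2.1]
finger_gap: 0.512
gripper_force: 25.0
```

>>> {"fn": "jog_arm", "kwargs": {"motion": [{"x": 0,"y": 0,"z": -0.3,"rx": 0,"ry": 0,"rz": 0,"jaw": 1},{"x": 0,"y": 0,"z": -0.6,"rx": 0,"ry": 0,"rz": 0,"jaw": 1},{"x": 0,"y": 0,"z": -0.6,"rx": 0,"ry": 0,"rz": 0,"jaw": 1},{"x": -0.06,"y": -0.4,"z": 0,"rx": 0,"ry": 0,"rz": 0,"jaw": 1},{"x": -0.068,"y": -0.6,"z": 0,"rx": 0,"ry": 0,"rz": 0,"jaw": 1},{"x": -0.068,"y": -0.6,"z": 0,"rx": 0,"ry": 0,"rz": 0,"jaw": 1},{"x": -0.068,"y": -0.6,"z": 0,"rx": 0,"ry": 0,"rz": 0,"jaw": 1},{"x": -0.068,"y": -0.6,"z": 0,"rx": 0,"ry": 0,"rz": 0,"jaw": 1},{"x": -0.068,"y": -0.6,"z": 0,"rx": 0,"ry": 0,"rz": 0,"jaw": 1},{"x": -0.068,"y": -0.6,"z": 0,"rx": 0,"ry": 0,"rz": 0,"jaw": 1},{"x": -0.062,"y": -0.54,"z": 0,"rx": 0,"ry": 0,"rz": 0,"jaw": 1},{"x": 0,"y": 0,"z": 0,"rx": 0,"ry": 0,"rz": 0,"jaw": 1}]}}

```text
time_s: 26.48
position: [0.4948, -0.3642, 0.2339]
ee_rot: [-0.004, 1.0, -0.001, -0.001]
wrist_force: [0.5, -0.5, -1.8]
finger_gap: 0.514
gripper_force: 25.0
```

>>> {"fn": "jog_arm", "kwargs": {"motion": [{"x": 0,"y": 0,"z": 0,"rx": 0,"ry": 0,"rz": 0,"jaw": 1}]}}

```text
time_s: 26.6
position: [0.4964, -0.3584, 0.2342]
ee_rot: [-0.007, 1.0, 0.001, -0.001]
wrist_force: [0.5, 1.2, -1.9]
finger_gap: 0.515
gripper_force: 25.0
```

```bash
python3 - <<'E'
from h import *
from cell import ctrl
s=ctrl.observe();print(np.round(s["position"],4),s["finger_gap"],np.round(s["joint_pos"],2))
move(s,(.497,-.3594,.1215))
E
```

```text
[ 0.4964 -0.3584  0.2342] 0.5147899202363786 [ 0.64  0.63 -0.08  1.62  0.06  0.9   2.12]
shift [-0.009 -0.016  1.409]
```

>>> {"fn": "jog_arm", "kwargs": {"motion": [{"x": -0.01,"y": -0.015,"z": 0.4,"rx": 0,"ry": 0,"rz": 0,"jaw": 1},{"x": 0,"y": 0,"z": 0.4,"rx": 0,"ry": 0,"rz": 0,"jaw": 1},{"x": 0,"y": 0,"z": 0.35,"rx": 0,"ry": 0,"rz": 0,"jaw": 1},{"x": 0,"y": 0,"z": 0.17,"rx": 0,"ry": 0,"rz": 0,"jaw": 1},{"x": 0,"y": 0,"z": 0.04,"rx": 0,"ry": 0,"rz": 0,"jaw": 1},{"x": 0,"y": 0,"z": 0.02,"rx": 0,"ry": 0,"rz": 0,"jaw": 1},{"x": 0,"y": 0,"z": 0,"rx": 0,"ry": 0,"rz": 0,"jaw": 1},{"x": 0,"y": 0,"z": 0,"rx": 0,"ry": 0,"rz": 0,"jaw": 1}]}}

```text
time_s: 27.6
position: [0.498, -0.3609, 0.1255]
ee_rot: [-0.007, 1.0, -0.0, 0.001]
wrist_force: [-0.4, -0.1, -1.6]
finger_gap: 0.511
gripper_force: 25.0
```

>>> {"fn": "jog_arm", "kwargs": {"motion": [{"x": 0,"y": 0,"z": 0.03,"rx": 0,"ry": 0,"rz": 0,"jaw": 1},{"x": 0,"y": 0,"z": 0.015,"rx": 0,"ry": 0,"rz": 0,"jaw": 1},{"x": 0,"y": 0,"z": 0.008,"rx": 0,"ry": 0,"rz": 0,"jaw": 1},{"x": 0,"y": 0,"z": 0,"rx": 0,"ry": 0,"rz": 0,"jaw": 1}]}}

```text
time_s: 28.1
position: [0.4976, -0.3606, 0.1213]
ee_rot: [-0.007, 1.0, -0.0, -0.0]
wrist_force: [-2.5, 1.3, 6.4]
finger_gap: 0.511
gripper_force: 25.0
```

>>> {"fn": "jog_arm", "kwargs": {"motion": [{"x": 0,"y": 0,"z": 0,"rx": 0,"ry": 0,"rz": 0,"jaw": -1},{"x": 0,"y": 0,"z": 0,"rx": 0,"ry": 0,"rz": 0,"jaw": -1},{"x": 0,"y": 0,"z": 0,"rx": 0,"ry": 0,"rz": 0,"jaw": -1},{"x": 0,"y": 0,"z": -0.3,"rx": 0,"ry": 0,"rz": 0,"jaw": -1},{"x": 0,"y": 0,"z": -0.6,"rx": 0,"ry": 0,"rz": 0,"jaw": -1},{"x": 0,"y": 0,"z": -0.6,"rx": 0,"ry": 0,"rz": 0,"jaw": -1},{"x": 0,"y": 0,"z": -0.6,"rx": 0,"ry": 0,"rz": 0,"jaw": -1},{"x": 0.178,"y": 0.598,"z": 0,"rx": 0,"ry": 0,"rz": 0,"jaw": -1},{"x": 0.178,"y": 0.598,"z": 0,"rx": 0,"ry": 0,"rz": 0,"jaw": -1},{"x": 0.178,"y": 0.598,"z": 0,"rx": 0,"ry": 0,"rz": 0,"jaw": -1},{"x": 0.178,"y": 0.598,"z": 0,"rx": 0,"ry": 0,"rz": 0,"jaw": -1},{"x": 0.178,"y": 0.598,"z": 0,"rx": 0,"ry": 0,"rz": 0,"jaw": -1}]}}

```text
time_s: 29.6
position: [0.4226, -0.1209, 0.2886]
ee_rot: [-0.007, 1.0, -0.0, 0.0]
wrist_force: [-0.3, 1.1, 0.5]
finger_gap: 1.001
gripper_force: 0.0
```

>>> {"fn": "jog_arm", "kwargs": {"motion": [{"x": 0,"y": 0,"z": 0,"rx": 0,"ry": 0,"rz": 0.0583,"jaw": -1},{"x": 0,"y": 0,"z": 0,"rx": 0,"ry": 0,"rz": 0.0583,"jaw": -1},{"x": 0,"y": 0,"z": 0,"rx": 0,"ry": 0,"rz": 0.0583,"jaw": -1},{"x": 0,"y": 0,"z": 0,"rx": 0,"ry": 0,"rz": 0.0583,"jaw": -1},{"x": 0,"y": 0,"z": 0,"rx": 0,"ry": 0,"rz": 0.0583,"jaw": -1},{"x": 0,"y": 0,"z": 0,"rx": 0,"ry": 0,"rz": 0.0583,"jaw": -1},{"x": 0,"y": 0,"z": 0,"rx": 0,"ry": 0,"rz": 0.0583,"jaw": -1},{"x": 0,"y": 0,"z": 0,"rx": 0,"ry": 0,"rz": 0,"jaw": -1},{"x": 0,"y": 0,"z": 0,"rx": 0,"ry": 0,"rz": 0,"jaw": -1}]}}

```text
time_s: 30.72
position: [0.4231, -0.1224, 0.2885]
ee_rot: [0.591, 0.807, -0.0, -0.0]
wrist_force: [0.7, 0.9, 0.2]
finger_gap: 0.998
gripper_force: 0.0
```

```bash
python3 - <<'E'
from h import *
from cell import ctrl
s=ctrl.observe();print(np.round(s["position"],4),s["finger_gap"],np.round(s["joint_pos"],2),s["time_s"])
c=wrist(ctrl,"w8");cv2.imwrite("pics/w8b.png",cv2.resize(c["pixels"],(800,600),interpolation=cv2.INTER_CUBIC))
move(s,(.423,-.1227,.103),np.radians(17.3))
E
```

```text
[ 0.4231 -0.1224  0.2885] 0.9980787101419909 [ 0.09  0.32  0.19  2.02 -0.08  0.81  0.63] 30.725
shift [-4.000e-03 -2.000e-03  2.319e+00]
rz 0.0013 deg -0.2
```

View pics/w8b.png

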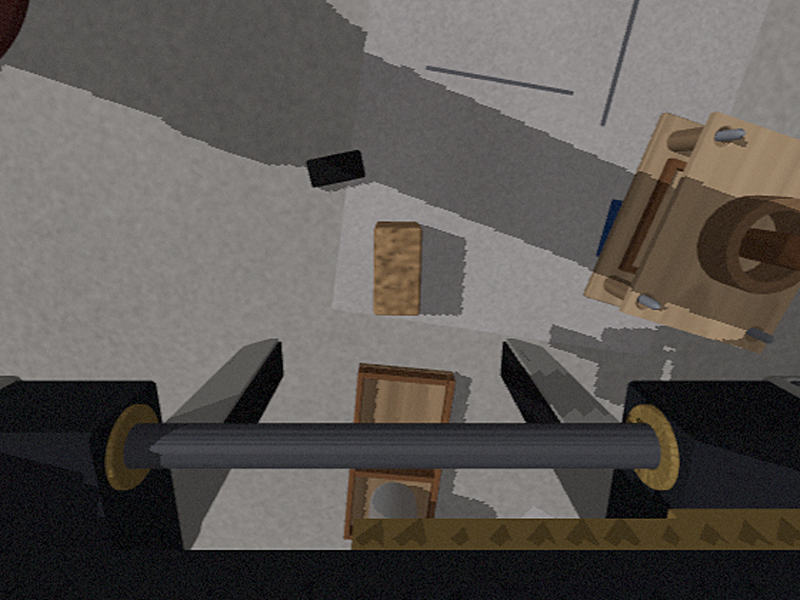

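The block's top spans (374,230) to (420,315) and is square to the jaws. The jar is in the tray's small well at (400,500), and the tape lies over the deck's post.

```bash
python3 - <<'E'
from h import *
from cell import ctrl
c=load("w8");q=[onz(c,d(p),.045) for p in((374,230),(421,230),(420,314),(374,315))];m=np.mean(q,0);print(np.round(q,4),m)
print(tri(load("w2"),tuple((np.array([(65+.5)*.35-.5+255,(110.5)*.35-.5]))),c,d((374,315))),tri(load("w1"),((65.5)*.35-.5+35,(120.5)*.35-.5),c,d((374,315))))
move(ctrl.observe(),(m[0],m[1],.103),np.radians(17.2))
E
```

```text
[[ 0.3987 -0.0951  0.045 ]
 [ 0.433  -0.0843  0.045 ]
 [ 0.4538 -0.1486  0.045 ]
 [ 0.4186 -0.1607  0.045 ]] [ 0.4260426  -0.12216225  0.045     ]
[ 0.4327629  -0.1611748   0.00958518] [ 0.42930394 -0.1943783  -0.03821334]
shift [-0.008  0.037  2.319]
rz 0.0016 deg -0.3
```

>>> {"fn": "jog_arm", "kwargs": {"motion": [{"x": 0,"y": 0.02,"z": 0.6,"rx": 0,"ry": 0,"rz": 0,"jaw": -1},{"x": 0,"y": 0,"z": 0.6,"rx": 0,"ry": 0,"rz": 0,"jaw": -1},{"x": 0,"y": 0,"z": 0.6,"rx": 0,"ry": 0,"rz": 0,"jaw": -1},{"x": 0,"y": 0,"z": 0.5,"rx": 0,"ry": 0,"rz": 0,"jaw": -1},{"x": 0,"y": 0,"z": 0,"rx": 0,"ry": 0,"rz": 0,"jaw": -1},{"x": 0,"y": 0,"z": 0,"rx": 0,"ry": 0,"rz": 0,"jaw": 1},{"x": 0,"y": 0,"z": 0,"rx": 0,"ry": 0,"rz": 0,"jaw": 1},{"x": 0,"y": 0,"z": 0,"rx": 0,"ry": 0,"rz": 0,"jaw": 1},{"x": 0,"y": 0,"z": 0,"rx": 0,"ry": 0,"rz": 0,"jaw": 1},{"x": 0,"y": 0,"z": 0,"rx": 0,"ry": 0,"rz": 0,"jaw": 1},{"x": 0,"y": 0,"z": 0,"rx": 0,"ry": 0,"rz": 0,"jaw": 1},{"x": 0,"y": 0,"z": 0,"rx": 0,"ry": 0,"rz": 0,"jaw": 1}], "force": 15}}

```text
time_s: 32.28
position: [0.425, -0.1219, 0.1047]
ee_rot: [0.592, 0.806, 0.0, 0.0]
wrist_force: [-0.3, 0.2, 1.1]
finger_gap: 0.407
gripper_force: 15.0
```

>>> {"fn": "jog_arm", "kwargs": {"motion": [{"x": 0,"y": 0,"z": -0.25,"rx": 0,"ry": 0,"rz": 0,"jaw": 1},{"x": 0,"y": 0,"z": -0.5,"rx": 0,"ry": 0,"rz": 0,"jaw": 1},{"x": 0,"y": 0,"z": -0.5,"rx": 0,"ry": 0,"rz": 0,"jaw": 1},{"x": 0,"y": 0,"z": 0,"rx": 0,"ry": 0,"rz": 0.03,"jaw": 1},{"x": -0.485,"y": 0.068,"z": 0,"rx": 0,"ry": 0,"rz": 0,"jaw": 1},{"x": -0.485,"y": 0.068,"z": 0,"rx": 0,"ry": 0,"rz": 0,"jaw": 1},{"x": -0.485,"y": 0.068,"z": 0,"rx": 0,"ry": 0,"rz": 0,"jaw": 1},{"x": -0.485,"y": 0.068,"z": 0,"rx": 0,"ry": 0,"rz": 0,"jaw": 1},{"x": 0,"y": 0,"z": 0,"rx": 0,"ry": 0,"rz": 0,"jaw": 1},{"x": 0,"y": 0,"z": 0,"rx": 0,"ry": 0,"rz": 0,"jaw": 1}]}}

```text
time_s: 33.52
position: [0.4773, -0.2682, 0.2038]
ee_rot: [0.629, 0.777, 0.0, -0.001]
wrist_force: [0.3, 0.4, -0.1]
finger_gap: 0.406
gripper_force: 15.0
```

```bash
python3 - <<'E'
from h import *
from cell import ctrl
s=ctrl.observe();print(np.round(s["position"],4),s["finger_gap"])
move(s,(.478,-.2693,.1107),np.radians(11.8))
E
```

```text
[ 0.4773 -0.2682  0.2038] 0.4064479960117661
shift [-0.018  0.008  1.164]
rz 0.001 deg -0.2
```

>>> {"fn": "jog_arm", "kwargs": {"motion": [{"x": -0.015,"y": 0,"z": 0.4,"rx": 0,"ry": 0,"rz": 0,"jaw": 1},{"x": 0,"y": 0,"z": 0.4,"rx": 0,"ry": 0,"rz": 0,"jaw": 1},{"x": 0,"y": 0,"z": 0.2,"rx": 0,"ry": 0,"rz": 0,"jaw": 1},{"x": 0,"y": 0,"z": 0.1,"rx": 0,"ry": 0,"rz": 0,"jaw": 1},{"x": 0,"y": 0,"z": 0.03,"rx": 0,"ry": 0,"rz": 0,"jaw": 1},{"x": 0,"y": 0,"z": 0.02,"rx": 0,"ry": 0,"rz": 0,"jaw": 1},{"x": 0,"y": 0,"z": 0,"rx": 0,"ry": 0,"rz": 0,"jaw": 1},{"x": 0,"y": 0,"z": 0,"rx": 0,"ry": 0,"rz": 0,"jaw": 1}]}}

```text
time_s: 34.52
position: [0.4785, -0.2706, 0.113]
ee_rot: [0.63, 0.777, 0.0, 0.0]
wrist_force: [-1.0, -0.3, -0.9]
finger_gap: 0.411
gripper_force: 15.0
```

>>> {"fn": "jog_arm", "kwargs": {"motion": [{"x": 0,"y": 0,"z": 0.02,"rx": 0,"ry": 0,"rz": 0,"jaw": 1},{"x": 0,"y": 0,"z": 0.01,"rx": 0,"ry": 0,"rz": 0,"jaw": 1},{"x": 0,"y": 0,"z": 0,"rx": 0,"ry": 0,"rz": 0,"jaw": 1}]}}

```text
time_s: 34.9
position: [0.4784, -0.2705, 0.1107]
ee_rot: [0.63, 0.777, 0.0, 0.0]
wrist_force: [-1.4, 1.0, 5.1]
finger_gap: 0.407
gripper_force: 15.0
```

>>> {"fn": "jog_arm", "kwargs": {"motion": [{"x": 0,"y": 0,"z": 0,"rx": 0,"ry": 0,"rz": 0,"jaw": -0.5},{"x": 0,"y": 0,"z": 0,"rx": 0,"ry": 0,"rz": 0,"jaw": -0.5},{"x": 0,"y": 0,"z": 0,"rx": 0,"ry": 0,"rz": 0,"jaw": -0.5},{"x": 0,"y": 0,"z": -0.3,"rx": 0,"ry": 0,"rz": 0,"jaw": -0.5},{"x": 0,"y": 0,"z": -0.6,"rx": 0,"ry": 0,"rz": 0,"jaw": -0.5},{"x": 0,"y": 0,"z": -0.6,"rx": 0,"ry": 0,"rz": 0,"jaw": -0.5},{"x": 0.6,"y": 0,"z": -0.4,"rx": 0,"ry": 0,"rz": 0,"jaw": -0.5},{"x": 0.6,"y": 0,"z": -0.4,"rx": 0,"ry": 0,"rz": 0,"jaw": -0.5},{"x": 0.6,"y": 0,"z": 0,"rx": 0,"ry": 0,"rz": 0,"jaw": -0.5},{"x": 0.6,"y": 0,"z": 0,"rx": 0,"ry": 0,"rz": 0,"jaw": -0.5},{"x": 0.6,"y": 0,"z": 0,"rx": 0,"ry": 0,"rz": 0,"jaw": -0.5},{"x": 0,"y": 0,"z": 0,"rx": 0,"ry": 0,"rz": 0,"jaw": -0.5}]}}

```text
time_s: 36.4
position: [0.4277, -0.0319, 0.294]
ee_rot: [0.626, 0.779, 0.0, -0.001]
wrist_force: [-0.7, -0.5, -0.2]
finger_gap: 0.751
gripper_force: 0.0
```

```bash
python3 - <<'E'
from h import *
from cell import ctrl
t=ctrl.capture("top")["pixels"];s=ctrl.capture("side")["pixels"]
r=lambda i:cv2.resize(i,(400,300),interpolation=cv2.INTER_CUBIC)
a=cv2.resize(t[120:280,180:480],(800,427));b=cv2.resize(s[110:230,190:390],(280,168))
b=cv2.resize(s[110:230,180:400],(310,169))
o=np.zeros((600,800,3),np.uint8);o[:427]=a;o[430:599,:310]=b;b2=cv2.resize(t,(226,169));o[430:599,320:546]=b2
cv2.imwrite("pics/end.png",o)
E
```

```text
(no output)
```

View pics/end.png

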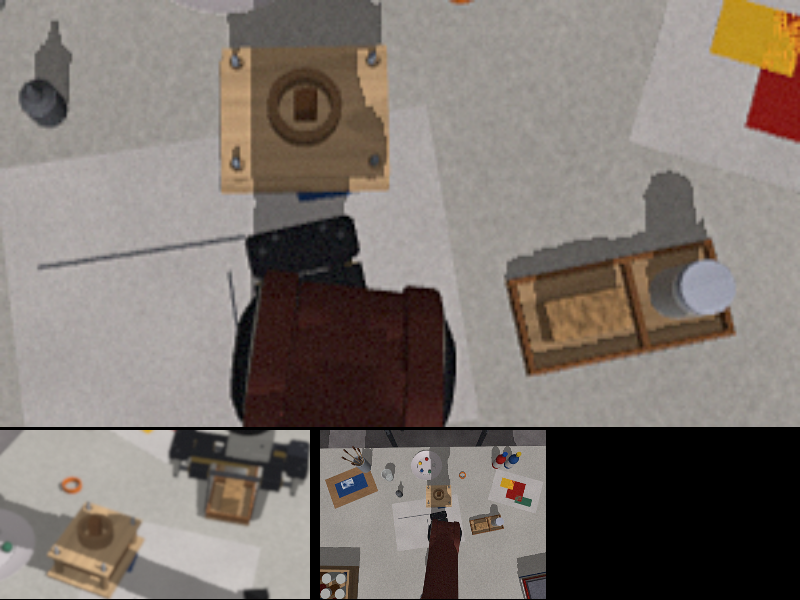

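Everything is in place: the deck is level with the tape round its post at (305,105), the block is in the longer well at (590,320), the jar stands in the smaller well at (706,287), and the bottle is untouched at (43,103). Handing in.

```bash
python3 -c "
from cell import ctrl
print(ctrl.close_job())"
```

```text
the job is handed in; nothing more can be done
None
```

Both kits are made up, everything is let go, the nozzle bottle was left standing where it was, and the job was handed in at about 36 s (no verdict came back).

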